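# Scoop the last bullet hinges out of the parts bin

## Robot

A 6-joint arm with a two-finger parallel gripper is mounted at the origin on the work surface. World frame = base frame: x ahead of the robot, y to its left, z up, the work surface at z = 0. Lengths are in m, angles in rad, forces in N, time in s.
With the tool pointing down it reaches from about 0.3 to 0.775 m from the base axis. Payload 14.6 kg.
Tool frame: the origin (TCP) lies midway between the tips of the shut fingers; the grasp point (between the pads) lies 19 mm behind it (ctrl.tcp_to_grasp is the z of the grasp point in the tool frame, in m); z points along the fingers, y is the line along which they close (so a half turn about z gives the same grasp; the last joint's range is limited). The gripper opens to 94 mm and grips with 3 to 60 N. Pads are 16 mm wide; open, the fingers measure 119 mm over their backs; the gripper's body (75 mm by 177 mm) begins 78 mm behind the grasp point.
Start: joints at [1.254, 0.3, 1.521, -0, 1.321, -0.067], TCP at [0.136, 0.533, 0.205] pointing down, gripper open.
Joint ranges: [-3.03, 3.03], [-0.79, 2.21], [0.23, 2.52], [-1.04, 4.18], [0, 3.07], [-2.55, 2.55]. Speed limits (rad/s): [2.22, 2.22, 2.57, 3.14, 3.14, 3.14].

## Interface

Orientations are given as [roll, pitch, yaw] about the fixed x, y, z axes, in that order (R = Rz(yaw) Ry(pitch) Rx(roll)).
In Python, from station import monitor, camera, ctrl gives the robot as it stands.
- The arm moves only by the tool apply_moves, never from a script. Its argument "plan" is one flat list of numbers, 4 for each row, row after row: the shift along the tool's x, y, z in mm, then the turn about the tool's z in rad. In form: [dx, dy, dz, spin, dx, dy, dz, spin, ...]. A call has 1 to 20 rows; each row shifts and turns the commanded pose from where the row before left it, along the tool's axes as they then stand; what a row does not reach is not made up. A row lasts 1/10 s, in which the tool goes at most 50 mm and 8.59 degrees, less where a joint would pass 70% of its speed; a pose out of reach is approached as far as the arm can. A call is refused whole if a number of a shift passes 50 or a number of a turn 0.15, either way. A call with a gripper value outside its range is refused whole. "hand" is the gripper command: -1 is shut, 1 is fully open, values between are in proportion, set as the call begins (left out, the last holds). The fingers move at their own pace and stop on an object; "squeeze" is the grip in N (left out, the last holds). Time passes only in rows, so rows that do not move let the fingers close. It gives the time, the measured TCP pose, the force, the opening and the grip force at its end, in the units of the state.
- monitor.get_obs(): the state, without advancing time (a new reading comes with each control period).
- camera(name): name is "scene" or "top" or "wrist"; returns a dict with "image" (384x512x3 uint8, red, green, blue), "range_z" (384x512 float32, m along the optical axis (not along the pixel's ray), 0 where there is no reading), "mtx" (3x3 intrinsics, pixels), "rvec" (rotation vector, rad) and "tvec" (3), from world to camera coordinates, as OpenCV has them. Camera axes: x right, y down, z forward; pixel columns grow to the right and rows downward; lengths in m; the calibration is good to about 2 mm. A picture is of the moment at which its call begins.
- ctrl.hand_in(): hands the job in; it is judged then, once.
The state is a dict: "time_s": time; "qpos": joint angles; "joint_vel": joint speeds; "tau": joint torques, N m; "ee_pos": TCP position; "eef_rot": TCP orientation; "force": force on the tool from outside, world axes, zero at the start; "moment": the same for the moment, N m; "grip_width": finger opening in m; "grip_force": force on a finger pad.
Only numpy, scipy, OpenCV 4.12 (cv2) and the standard library are available. Lean on these libraries where they do the work, as an engineer would, in place of code of your own. Each camera call takes 0.05 s, during which the arm holds its last target. There are 200 camera calls.

## Task

Take the scoop off its drip tray and get the two greasy bullet hinges out of the parts bin with it: push the scoop along the bin floor into the corner where they lie, so that the far wall stops them and both ride in together, and lift them out in one load. Tip both into the wire washing basket and set the scoop, empty, back down flat in its drip tray (lay it down, do not drop it). Don't touch the hinges with the gripper, don't shove the basket about, and leave the other tools where they are.

Things in the scene. Friction and masses are not known exactly. Their poses are not given: they have to be found in the camera images.
- scoop: hand scoop of bare sheet metal, greasy below, with a dry loop handle over its tray; 0.38 kg. Tray 130 x 130 outside, floor 2 and walls 3 thick; origin at the centre of the floor's underside, x points out of the open mouth (round hemmed lip, 3 thick, at x = +65), z up. Back wall at x = -65, 50 high; side walls 46 high, sloping down over the last 25 to the lip. Starts standing in the drip tray, mouth away from the robot
- scoop_grip (a point): centre of the scoop's black handle bar, at scoop x = -16, y = 0, z = 97. The bar is straight, 20 wide (y) x 30 tall, and runs along scoop x from -65 to +33; its front leg stands on a flat strap bridging the side walls (x = 17 to 39, z = 46 to 50)
- scoop_lip (a point): middle of the scoop's front lip, on its underside, at scoop x = +65, y = 0, z = 0
- bin: open parts bin of grey-painted sheet steel, held fast on the bench by magnets: it does not move. Inside 320 (x) x 210 (y), walls 3 thick, rim 80 high, inner floor 3 above its underside. Origin at the centre of its underside; x runs away from the robot: far wall's inner face at x = +160, side walls' at y = +-105. The hinges lie by its far left corner (+x, +y)
- hinge_a: weld-on bullet hinge: a plain steel cylinder, diameter 26, 84 long overall with round domed ends and a thin brass washer at mid-length; greasy and slippery, rolls. Its long axis is y; origin on its surface, 13 from the axis. About 0.2 kg. The one nearer the bin's far wall, lying roughly along that wall
- hinge_b: the second bullet hinge, the same as hinge_a, lying roughly parallel to it, 50 to 95 nearer to the robot
- hinge_a_mid (a point): centre of hinge_a, on its axis at mid-length
- hinge_b_mid (a point): centre of hinge_b, on its axis at mid-length
- basket: open wire-mesh washing basket, loose, about 1.1 kg: 260 long (x) x 200 wide (y), rim 75 high, wire carrying loops at both x ends up to 97 high; walls 4 thick, inner floor 8 above its underside. Origin at the centre of its underside. It and the bin may have changed sides of the bench.
- drip_tray: shallow steel tray fixed on the bench, 190 (x) x 170 (y), edge 11 high and 3 thick, its floor 3 above its underside; origin at the centre of its underside. The scoop's home, with the scoop's floor lying in it.
- wire_brush: bystander: wooden-handled wire brush, 260 long
- slag_hammer: bystander: chipping hammer, all steel, 260 long
- f_clamp: bystander: F-clamp, 360 long
- grinder: bystander: angle grinder, 330 long, 75 high
- pliers: bystander: pliers, 175 long
Not all that is in view belongs to the job. Leave any blue look-alike of the scoop alone.

How it is judged:
On the way, in this order (a step that is already met when the one before it is completed fails the run):
1. scoop run along the bin floor into the corner: lip within 25 mm of the far wall, scoop within 45 mm of the side wall by the hinges, both hinges in its tray (x of scoop_lip in the frame of bin above 0.135 m and y of scoop in the frame of bin above -0.005 m and z of scoop_lip in the frame of bin below 0.04 m and x of hinge_a_mid in the frame of scoop between -0.065 and 0.065 m and y of hinge_a_mid in the frame of scoop between -0.065 and 0.065 m and z of hinge_a_mid in the frame of scoop between 0 and 0.055 m and x of hinge_b_mid in the frame of scoop between -0.065 and 0.065 m and y of hinge_b_mid in the frame of scoop between -0.065 and 0.065 m and z of hinge_b_mid in the frame of scoop between 0 and 0.055 m), for 0.1 s.
2. scoop lifted clear of the bin with both hinges in it (height (world z) of scoop above 0.085 m and x of hinge_a_mid in the frame of scoop between -0.065 and 0.065 m and y of hinge_a_mid in the frame of scoop between -0.065 and 0.065 m and z of hinge_a_mid in the frame of scoop between 0 and 0.055 m and x of hinge_b_mid in the frame of scoop between -0.065 and 0.065 m and y of hinge_b_mid in the frame of scoop between -0.065 and 0.065 m and z of hinge_b_mid in the frame of scoop between 0 and 0.055 m), for 0.2 s.
3. both hinges in the washing basket, out of the scoop (x of hinge_a_mid in the frame of basket between -0.128 and 0.128 m and y of hinge_a_mid in the frame of basket between -0.098 and 0.098 m and z of hinge_a_mid in the frame of basket between 0 and 0.06 m and x of hinge_b_mid in the frame of basket between -0.128 and 0.128 m and y of hinge_b_mid in the frame of basket between -0.098 and 0.098 m and z of hinge_b_mid in the frame of basket between 0 and 0.06 m and contact force between scoop and hinge_a below 0.05 N and contact force between scoop and hinge_b below 0.05 N), for 0.2 s.
4. scoop set down in the drip tray by the gripper, not dropped: still touched by the fingers when less than 15 mm above the tray's floor (horizontal distance between scoop and drip_tray below 0.05 m and z of scoop in the frame of drip_tray below 0.018 m and contact force between the fingers and scoop above 0.5 N), for 0.05 s.
At the end, for the whole second after the job is handed in: Both hinges lie at rest inside the washing basket (centres less than 60 mm above its underside), the basket upright within 50 mm of where it was; the scoop lies flat (within 0.06 rad) on the floor of the drip tray, its centre within 45 mm of the tray's centre, released and at rest (x of hinge_a_mid in the frame of basket between -0.128 and 0.128 m and y of hinge_a_mid in the frame of basket between -0.098 and 0.098 m and z of hinge_a_mid in the frame of basket between 0 and 0.06 m and x of hinge_b_mid in the frame of basket between -0.128 and 0.128 m and y of hinge_b_mid in the frame of basket between -0.098 and 0.098 m and z of hinge_b_mid in the frame of basket between 0 and 0.06 m and linear speed of each of hinge_a, hinge_b, scoop below 0.03 m/s and horizontal distance between scoop and drip_tray below 0.045 m and z of scoop in the frame of drip_tray below 0.009 m and angle between scoop's own z axis and vertical below 0.06 rad and distance of basket from where it was at the start of the episode below 0.05 m and angle between basket's own z axis and vertical below 0.1 rad); the robot touches nothing.
It fails at once if the gripper touches a hinge (contact force between any of the fingers, the arm and hinge_a above 0.5 N or contact force between any of the fingers, the arm and hinge_b above 0.5 N).
It fails at once if the washing basket is shoved more than 50 mm (distance of basket from where it was at the start of the episode above 0.05 m).
It fails at once if another tool on the bench is moved more than 30 mm (distance of any of wire_brush, slag_hammer, f_clamp, grinder, pliers from where it was at the start of the episode above 0.03 m).
It also fails if it takes over 61 s, if anything falls off the work surface, if the arm or the gripper's body presses on something with over 40 N, if the wrist force passes 120 N, or if a joint passes its speed limit or range.

## Working session

There is one attempt and no reset: what is moved stays moved. The work goes in short steps, Python scripts to look and compute and a tool call to move; the robot and the scene stay as the last step left them, time stands still between calls to the robot, and variables do not carry over. Pictures are saved under pics/ and viewed, at most 10 in all, crops included, and the job is handed in when it is done.

Besides the shell and the picture viewer there is one more tool, called as a command line: name --argument value ..., lists and objects as JSON in quotes. apply_moves: Moves the arm, as the interface text tells. Its arguments: {"type":"object","properties":{"plan":{"type":"array","items":{"type":"number"}},"hand":{"type":"number"},"squeeze":{"type":"number"}},"required":["plan"]}

```bash
mkdir -p pics
cat > h.py <<'E'
import numpy as np,cv2
from station import monitor,camera,ctrl
def cam(n):
    c=camera(n);R=cv2.Rodrigues(np.array(c["rvec"],float))[0];t=np.array(c["tvec"],float).reshape(3);K=np.array(c["mtx"],float)
    z=c["range_z"];h,w=z.shape;u,v=np.meshgrid(np.arange(w),np.arange(h))
    p=np.stack([(u-K[0,2])/K[0,0]*z,(v-K[1,2])/K[1,1]*z,z],-1)
    P=(p-t)@R; P[z==0]=np.nan
    return c["image"],P,(K,R,t)
def save(n,im): cv2.imwrite("pics/"+n,cv2.cvtColor(im,cv2.COLOR_RGB2BGR))
E
python3 - <<'E'
from h import *
o=monitor.get_obs();print(o)
a,P,_=cam("top");b,Q,_=cam("scene")
np.savez("s0.npz",a=a,P=P,b=b,Q=Q)
save("top.png",cv2.resize(a,(800,600)));save("scene.png",cv2.resize(b,(800,600)))
E
```

```text
{'time_s': 0.0, 'qpos': array([ 1.25443448e+00,  3.00464661e-01,  1.52161789e+00,  1.29248115e-05,
        1.32068027e+00, -6.65694051e-02]), 'joint_vel': array([ 0.00035485, -0.00086241, -0.0007226 ,  0.0022964 ,  0.00041561,
       -0.00031721]), 'tau': array([ 1.82052067e-03, -5.31812632e+01, -3.52729011e+01,  7.09197437e-02,
        2.45045620e-02, -8.44087458e-05]), 'ee_pos': array([0.13585969, 0.53267431, 0.20487429]), 'eef_rot': array([-3.14042591e+00, -9.03309637e-05,  2.89179695e+00]), 'force': array([-0.05448385, -0.19693123, -0.19495004]), 'moment': array([ 0.04739616, -0.02955543, -0.01538058]), 'grip_force': 0.0, 'grip_width': 0.09384618583184713}
```

View pics/top.png

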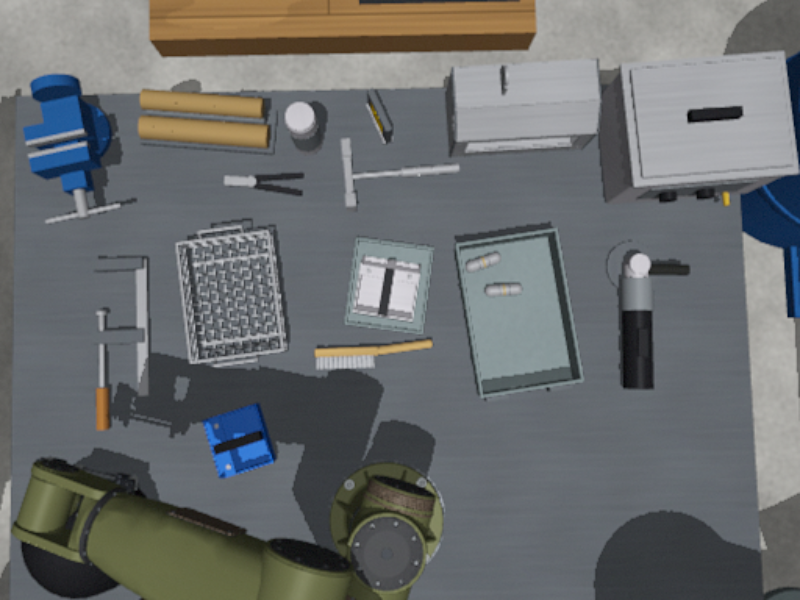

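View pics/scene.png

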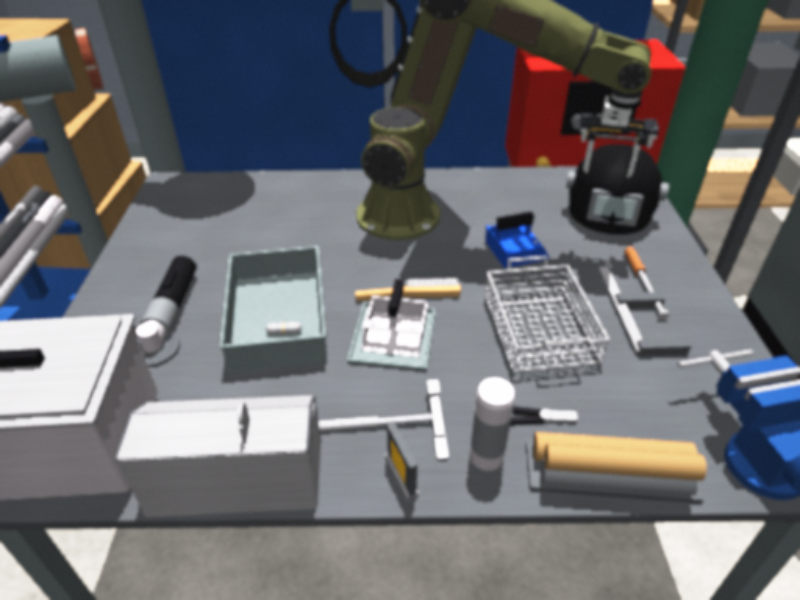

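Candidates for the scoop, in top-picture pixels: the bare-metal scoop in its drip tray at (388,288) and the blue look-alike at (238,440). I choose the metal one. The bin is at (518,310) with hinges at (483,262) and (503,290), and the basket is at (232,295). The bin is on the right and the basket on the left.

Run:
```python
from h import *
d=np.load("s0.npz");a,P,b,Q=d["a"],d["P"],d["b"],d["Q"]
def win(u0,u1,v0,v1):
    m=np.zeros(a.shape[:2],bool);s=.64;m[int(v0*s):int(v1*s),int(u0*s):int(u1*s)]=1;return m
def rect(m,n,PP=P):
    p=PP[m][:,:2].astype(np.float32);r=cv2.minAreaRect(p*1000);print(n,len(p),r,"z",np.nanmedian(PP[m][:,2]))
    return r
Z=P[...,2]
rect(win(440,600,200,410)&(Z>.068)&(Z<.095),"bin rim")
rect(win(165,300,215,375)&(Z>.06)&(Z<.082),"basket rim")
rect(win(165,300,205,375)&(Z>.085)&(Z<.11),"basket loops")
rect(win(335,445,225,340)&(Z>.09)&(Z<.125),"bar")
rect(win(335,445,225,340)&(Z>.030)&(Z<.065),"scoop walls")
hsv=cv2.cvtColor(a,cv2.COLOR_RGB2HSV)
print("tray px",hsv[int(240*.64)+3,int(365*.64)],"table",hsv[250,300], "hinge", hsv[int(262*.64),int(480*.64)],"bin floor",hsv[200,340])
g=win(335,445,225,340)&(hsv[...,1]>30)&(hsv[...,2]>90)&(Z<.03)
rect(g,"tray")
h=win(462,540,245,305)&(hsv[...,1]<25)&(Z<.05)&(Z>.01)
n,l,st,_=cv2.connectedComponentsWithStats(h.astype(np.uint8))
for i in range(1,n):
    if st[i,4]>15: rect(l==i,f"hinge{i}")
for n,w in dict(brush=win(305,440,335,375)).items():
    rect(w&(Z>.012),n)
rect(win(195,280,395,480)&(Z>.02),"bluescoop")
save("crop.png",np.hstack([cv2.resize(a[140:220,210:290],(400,400),interpolation=2),cv2.resize(a[140:220,285:365],(400,400),interpolation=2)]))
```

```text
bin rim 779 ((442.0477600097656, -295.24591064453125), (333.35205078125, 224.72274780273438), 7.540019989013672) z 0.08144666713212542
basket rim 455 ((490.70733642578125, 322.12872314453125), (266.1380615234375, 203.52439880371094), 6.3434014320373535) z 0.07639902490641529
basket loops 131 ((489.1039733886719, 320.1661682128906), (289.8990783691406, 194.1745147705078), 6.573419570922852) z 0.09799889601641802
bar 183 ((488.8677978515625, -12.587005615234375), (19.90362548828125, 98.05757904052734), 79.69889831542969) z 0.1141316746601628
scoop walls 340 ((497.81982421875, -14.256553649902344), (131.4184112548828, 120.0694580078125), 79.67870330810547) z 0.05256121896074386
tray px [ 97  29 151] table [106  25 111] hinge [109  11 182] bin floor [ 94  27 153]
tray 124 ((508.2281799316406, -12.604400634765625), (224.7343292236328, 223.05609130859375), 88.3883285522461) z 0.004620575847965306
hinge1 151 ((557.3701171875, -228.5134735107422), (25.37481117248535, 82.3656234741211), 17.6685848236084) z 0.025874730579048006
hinge2 150 ((495.6536865234375, -272.93975830078125), (25.22858238220215, 82.86494445800781), 1.2784433364868164) z 0.025545781187669227
brush 690 ((358.9789123535156, 14.315765380859375), (53.90446472167969, 258.9907531738281), 2.825418472290039) z 0.02393088269965165
bluescoop 628 ((179.57818603515625, 312.1352233886719), (131.2064971923828, 124.92815399169922), 16.209165573120117) z 0.05176422961955649
```

View pics/crop.png

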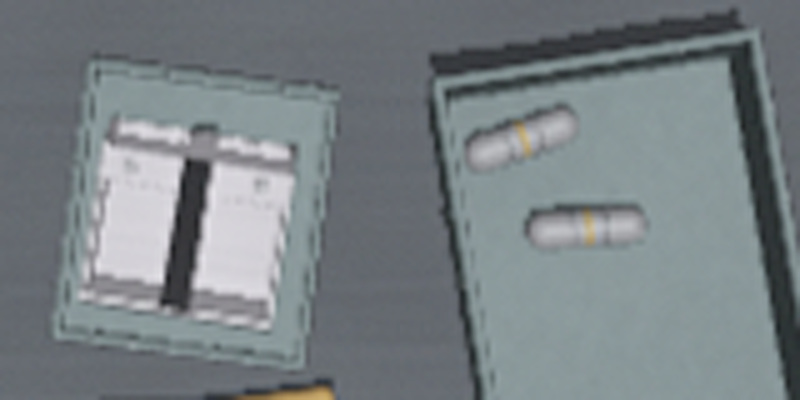

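The right-hand crop shows both hinges in the far left corner. The left-hand crop confirms the bare-metal scoop, with its black bar from (187,310) to (200,130) in the drip tray. I'll approach above it.

apply_moves --plan '[-20,-17,0,0,-34.8,-30.1,0,0,-34.8,-30.1,0,0,-34.8,-30.1,0,0,-34.8,-30.1,0,0,-34.8,-30.1,0,0,-34.8,-30.1,0,0,-34.8,-30.1,0,0,-34.8,-30.1,0,0,-34.8,-30.1,0,0,-34.8,-30.1,0,0,-34.8,-30.1,0,0,-34.8,-30.1,0,0,-34.8,-30.1,0,0,-34.8,-30.1,0,0]' --hand 1

```text
time_s: 1.6
ee_pos: [0.5197, -0.0191, 0.2052]
eef_rot: [-3.142, -0.0, 2.892]
force: [1.2, 0.5, 0.2]
grip_width: 0.0939
grip_force: 0.0
```

apply_moves --plan '[0,0,0,0.15,0,0,0,0.15,0,0,0,0.15,0,0,0,0.15,0,0,0,0.15,0,0,0,0.15,0,0,0,0.15,0,0,0,0.15,0,0,0,0.15,0,0,0,0.15,0,0,0,0.15,0,0,0,0.15,0,0,0,0.15,0,0,0,0.15,0,0,0,0.15,0,0,0,0.15,0,0,0,0.15,0,0,0,0.15,0,0,0,0.15,0,0,0,0.15]'

```text
time_s: 3.6
ee_pos: [0.5189, -0.0172, 0.2051]
eef_rot: [3.142, 0.001, -0.114]
force: [-0.3, 0.0, -0.9]
grip_width: 0.0939
grip_force: 0.0
```

Run:
```python
from h import *
o=monitor.get_obs();print(o["time_s"],o["ee_pos"],o["eef_rot"],o["qpos"],ctrl.tcp_to_grasp)
a,P,_=cam("wrist");np.savez("w1.npz",a=a,P=P)
Z=P[...,2];m=(Z>.09)&(Z<.125)&(a.max(-1)<90)
print(m.sum(),cv2.minAreaRect((P[m][:,:2]*1000).astype(np.float32)))
save("w1.png",a)
```

```text
3.6 [ 0.5188934  -0.01724368  0.20514281] [ 3.14156811e+00  6.59494027e-04 -1.14369953e-01] [-1.03764578e-01  2.31905864e-01  1.60766784e+00 -1.81935488e-05
  1.30267866e+00  1.58140652e+00] -0.0188
2124 ((490.1325988769531, -11.055641174316406), (19.91187858581543, 99.15807342529297), 79.54325103759766)
```

View pics/w1.png

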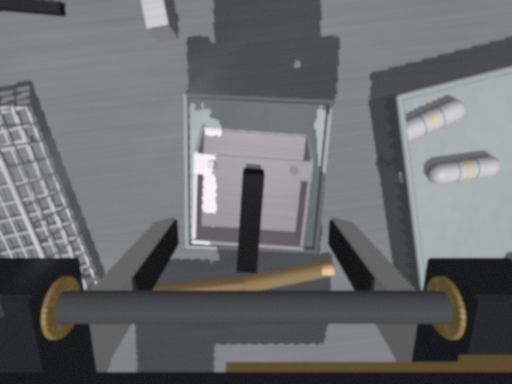

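The wrist view shows the bar running from (247,270) to (253,170), with the mouth and strap at the top of the picture. It agrees with the top view. I'll descend and grip ahead of the bar's centre.

apply_moves --plan '[2.6,0,0,0.068,0,0,30,0,0,0,40,0,0,0,34,0,0,0,15,0,0,0,5,0,0,0,0,0]'

```text
time_s: 4.35
ee_pos: [0.5215, -0.0175, 0.0813]
eef_rot: [3.142, 0.001, -0.175]
force: [0.5, -0.1, 1.2]
grip_width: 0.0939
grip_force: 0.0
```

apply_moves --plan '[0,0,0,0,0,0,0,0,0,0,0,0,0,0,0,0,0,0,0,0,0,0,0,0,0,0,0,0,0,0,0,0]' --hand -1 --squeeze 60

```text
time_s: 5.15
ee_pos: [0.5216, -0.0176, 0.0815]
eef_rot: [3.142, -0.0, -0.176]
force: [-1.0, 0.5, -0.3]
grip_width: 0.0331
grip_force: 0.0
```

apply_moves --plan '[0,0,0,0,0,0,0,0,0,0,0,0,0,0,0,0,0,0,-2,0,0,0,-6,0,0,0,-15,0,0,0,-25,0,0,0,-35,0,0,0,-35,0,0,0,-20,0,0,0,-7,0,0,0,0,0]'

```text
time_s: 6.45
ee_pos: [0.5217, -0.0176, 0.2268]
eef_rot: [-3.142, -0.001, -0.176]
force: [-1.4, 1.3, -3.8]
grip_width: 0.0198
grip_force: 60.0
```

Run:
```python
from h import *
o=monitor.get_obs();print(o["time_s"],o["ee_pos"],o["eef_rot"],o["force"],o["moment"],o["grip_width"],o["grip_force"])
a,P,_=cam("wrist");b,Q,(K,R,t)=cam("scene");np.savez("w2.npz",a=a,P=P,b=b,Q=Q)
save("w2.png",np.hstack([a[:, :400],b[:,200:400]]))
```

```text
6.45 [ 0.52168018 -0.01755148  0.22679656] [-3.14154033e+00 -8.54752107e-04 -1.76240462e-01] [-1.39046126  1.27500357 -3.79037392] [0.03411913 0.05500661 0.02745421] 0.019803723088019358 59.979103803634644
```

View pics/w2.png

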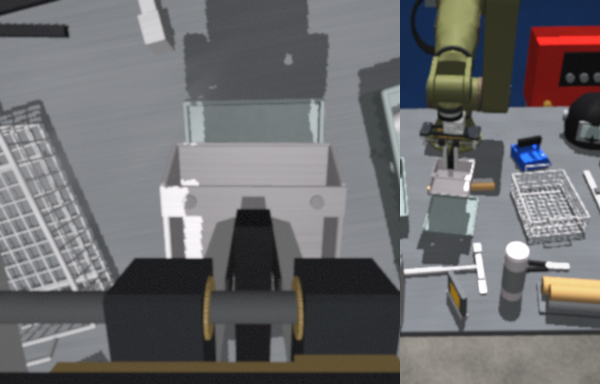

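Run:
```python
from h import *
d=np.load("w2.npz");a,P,b,Q=d["a"],d["P"],d["b"],d["Q"]
np.set_printoptions(precision=3,suppress=True)
for v in range(138,262,8): print(v,P[v,200],P[v,310])
s=np.load("s0.npz");T=s["P"];A=s["a"]
X,Y,Z=T[...,0],T[...,1],T[...,2]
m=(abs(X-.505)<.13)&(abs(Y+.015)<.12)&(Z>.0065)&(Z<.016)&(X>.40)
# drop brush
print(m.sum(),cv2.minAreaRect((T[m][:,:2]*1000).astype(np.float32)))
X,Y,Z=Q[...,0],Q[...,1],Q[...,2]
m=(abs(X-.505)<.13)&(abs(Y+.015)<.12)&(Z>.0065)&(Z<.016)&(X>.40)
print(m.sum(),cv2.minAreaRect((Q[m][:,:2]*1000).astype(np.float32)))
```

```text
138 [0.575 0.042 0.001] [ 0.55  -0.099  0.002]
146 [0.575 0.017 0.15 ] [ 0.559 -0.073  0.15 ]
154 [0.569 0.018 0.15 ] [ 0.553 -0.072  0.151]
162 [0.562 0.02  0.149] [ 0.546 -0.071  0.15 ]
170 [0.555 0.021 0.151] [ 0.539 -0.07   0.15 ]
178 [0.549 0.023 0.15 ] [ 0.532 -0.069  0.149]
186 [0.551 0.014 0.196] [ 0.537 -0.062  0.195]
194 [0.546 0.015 0.198] [ 0.532 -0.061  0.198]
202 [0.54  0.017 0.198] [ 0.527 -0.06   0.199]
210 [0.534 0.018 0.197] [ 0.52  -0.059  0.197]
218 [0.513 0.031 0.149] [ 0.496 -0.065  0.149]
226 [0.506 0.032 0.15 ] [ 0.489 -0.064  0.149]
234 [0.498 0.034 0.149] [ 0.482 -0.063  0.15 ]
242 [0.491 0.036 0.149] [ 0.474 -0.062  0.15 ]
250 [0.483 0.038 0.148] [ 0.466 -0.061  0.15 ]
258 [ 0.558 -0.01   0.328] [ 0.553 -0.039  0.329]
842 ((517.165771484375, -14.711540222167969), (235.47601318359375, 233.9368438720703), 89.99166107177734)
1113 ((518.0333862304688, -14.562301635742188), (237.6089324951172, 234.23977661132812), 89.65721130371094)
```

The view shows the scoop held level: floor at z≈0.149, lip about 47 mm ahead of the grip, strap in picture rows 186–210. I'll carry it over the bin and align it.

apply_moves --plan '[0,0,0,-0.05,0,0,0,-0.1,0,0,0,-0.1,0,0,0,-0.057,-8.4,13.7,0,0,-16,28,0,0,-20,34,0,0,-20,34,0,0,-20,34,0,0,-20,34,0,0,-20,34,0,0,-12,20,0,0,-4,6,0,0,0,0,0,0]'

```text
time_s: 7.95
ee_pos: [0.4126, -0.272, 0.2258]
eef_rot: [-3.141, 0.001, 0.128]
force: [-0.2, -0.2, -4.0]
grip_width: 0.0195
grip_force: 60.0
```

Run:
```python
from h import *
o=monitor.get_obs();print(o["time_s"],o["ee_pos"],o["eef_rot"])
a,P,_=cam("top");np.savez("t3.npz",a=a,P=P)
np.set_printoptions(precision=1,suppress=True)
c,s=np.cos(.1316),np.sin(.1316);o_=np.array([.442,-.2952])
D=(P[...,:2]-o_)@np.array([[c,-s],[s,c]])*1000;Z=P[...,2]
# rim locations in bin frame
for n,m in dict(far=(abs(D[...,0]-161)<15)&(abs(D[...,1])<90),left=(abs(D[...,1]-107)<15)&(abs(D[...,0]-90)<50),right=(abs(D[...,1]+107)<15)&(abs(D[...,0])<140)).items():
    m=m&(Z>.074)&(Z<.09);k=0 if n=="far" else 1
    q=D[m];print(n,m.sum(),q[:,k].min(),np.median(q[:,k]),q[:,k].max(),np.polyfit(q[:,1-k],q[:,k],1))
hsv=cv2.cvtColor(a,cv2.COLOR_RGB2HSV)
h=(abs(D[...,0])<155)&(abs(D[...,1])<100)&(hsv[...,1]<25)&(Z<.05)&(Z>.01)
n,l,st,_=cv2.connectedComponentsWithStats(h.astype(np.uint8))
for i in range(1,n):
    if st[i,4]>30: q=D[l==i];print(st[i,4],cv2.minAreaRect(q.astype(np.float32)),q.min(0),q.max(0))
# drip tray green (scoop gone)
X,Y=P[...,0],P[...,1]
g=(abs(X-.505)<.13)&(abs(Y+.015)<.13)&(hsv[...,0]<102)&(hsv[...,0]>85)&(hsv[...,1]>20)&(Z<.02)&(hsv[...,2]>100)
n,l,st,_=cv2.connectedComponentsWithStats(g.astype(np.uint8));i=1+st[1:,4].argmax()
print(st[i,4],cv2.minAreaRect((P[l==i][:,:2]*1000).astype(np.float32)))
```

```text
7.95 [ 0.41263081 -0.27204882  0.22576103] [-3.14066724e+00  8.92535769e-04  1.28186851e-01]
far 115 158.39037151007852 161.9188741788543 166.27053944997883 [ -0.  162.3]
left 59 104.91485786990673 108.86204883308892 112.50715694487461 [ -0.  108.9]
right 110 -112.40406103821662 -106.72496821801033 -102.31547429851159 [   0. -107.]
150 ((123.31694030761719, 50.06217575073242), (25.346712112426758, 80.6277847290039), 10.392581939697266) [106.3  10.4] [140.7  89.7]
149 ((56.62894058227539, 15.331535339355469), (82.42395782470703, 25.93817710876465), 85.42750549316406) [ 42.1 -25.6] [70.5 56.3]
2567 ((514.5140380859375, -18.33374786376953), (179.189453125, 200.22303771972656), 81.13021087646484)
```

apply_moves --plan '[0,0,15,-0.0035,0,0,30,0,0,0,35,0,0,0,30,0,0,0,16,0,0,0,8,0,0,0,5,0,0,0,3,0,0,0,2,0,0,0,0,0]'

```text
time_s: 9.0
ee_pos: [0.4136, -0.2716, 0.0828]
eef_rot: [3.141, -0.0, 0.134]
force: [0.4, -0.4, -3.4]
grip_width: 0.0198
grip_force: 60.0
```

apply_moves --plan '[0,0,1,0,0,0,1,0,0,0,0,0]'

```text
time_s: 9.3
ee_pos: [0.4137, -0.2717, 0.0814]
eef_rot: [3.141, -0.001, 0.134]
force: [-3.4, 3.2, 7.2]
grip_width: 0.0197
grip_force: 60.0
```

apply_moves --plan '[4,0,0,0,6,0,0,0,6,0,0,0,6,0,0,0,6,0,0,0,6,-1,0,0,6,-1,0,0,6,-1,0,0,6,-1,0,0,6,-1,0,0,6,-1,0,0,6,0,0,0]'

```text
time_s: 10.5
ee_pos: [0.4823, -0.2566, 0.0815]
eef_rot: [3.141, -0.0, 0.134]
force: [-1.1, -1.4, 0.2]
grip_width: 0.0197
grip_force: 60.0
```

```bash
cat > look.py <<'E'
from h import *
import sys
o=monitor.get_obs();print(o["time_s"],o["ee_pos"],o["eef_rot"],o["force"])
a,P,_=cam("top");b,Q,_=cam("wrist")
np.set_printoptions(precision=1,suppress=True)
c,s=np.cos(.1316),np.sin(.1316);o_=np.array([.4425,-.2945])
D=(P[...,:2]-o_)@np.array([[c,-s],[s,c]])*1000;Z=P[...,2]
print("grip bin",((o["ee_pos"][:2]-o_)@np.array([[c,-s],[s,c]]))*1000)
hsv=cv2.cvtColor(a,cv2.COLOR_RGB2HSV)
save(sys.argv[1],np.hstack([cv2.resize(a[130:260,280:384],(400,500)),cv2.resize(b,(400,500))]))
E
python3 look.py p4.png
```

```text
10.5 [ 0.48233123 -0.25657308  0.08146213] [ 3.14050850e+00 -3.58793018e-04  1.34265538e-01] [-1.0725845  -1.38043671  0.22635118]
grip bin [44.5 32.4]
```

View pics/p4.png

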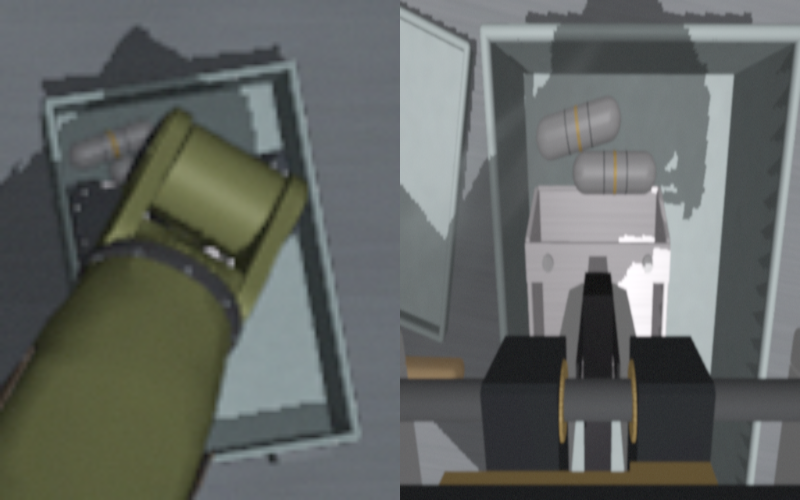

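The wrist view shows b on the lip at x 574–655 and a at 538–620. Both are inside the mouth's width, 533–662, so I'll keep pushing.

apply_moves --plan '[5,0,0.5,0,5,0,0,0,5,0,0,0,5,0,0,0,5,0,0,0,5,0,0,0,5,0,0,0,5,0,0,0,5,0,0,0,5,0,0,0,4,0,0,0,0,0,0,0]'

```text
time_s: 11.8
ee_pos: [0.5344, -0.25, 0.0826]
eef_rot: [3.14, 0.003, 0.134]
force: [-22.6, -0.2, 31.1]
grip_width: 0.0198
grip_force: 60.0
```

```bash
python3 look.py p5.png
```

```text
11.8 [ 0.53438569 -0.2500407   0.08262402] [3.14026949e+00 2.54619034e-03 1.34145675e-01] [-22.62101247  -0.19488508  31.08789337]
grip bin [96.9 32. ]
```

View pics/p5.png

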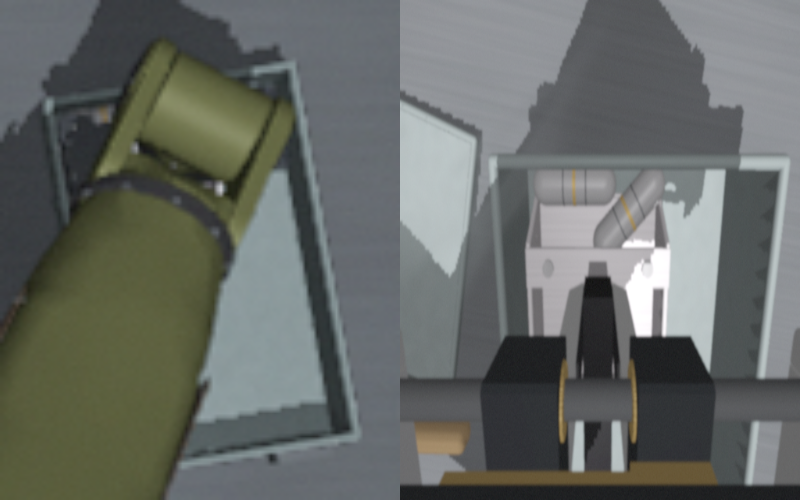

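The wrist view shows a against the far wall and on the lip at (575,187). b lies diagonally into the tray from (600,240) to (655,175). I'll ease back, relieve the downward press, and go on.

apply_moves --plan '[-3,0,-0.4,0,-3,0,-0.4,0,0,0,0,0]'

```text
time_s: 12.2
ee_pos: [0.5303, -0.2502, 0.0819]
eef_rot: [3.14, -0.003, 0.134]
force: [1.2, -0.8, 8.2]
grip_width: 0.0196
grip_force: 60.0
```

apply_moves --plan '[4,0,0,0,4,0,0,0,4,0,0,0,4,0,0,0,0,0,0,0]'

```text
time_s: 12.7
ee_pos: [0.5448, -0.2484, 0.0842]
eef_rot: [3.14, 0.001, 0.134]
force: [-22.3, 2.8, 39.0]
grip_width: 0.0198
grip_force: 60.0
```

```bash
python3 look.py p6.png
python3 - <<'E'
from h import *
b,P,_=cam("wrist");np.set_printoptions(precision=3,suppress=True)
c,s=np.cos(.134),np.sin(.134);e=monitor.get_obs()["ee_pos"]
D=(P-np.array([.4425,-.2945,0]));D=np.stack([D[...,0]*c+D[...,1]*s,-D[...,0]*s+D[...,1]*c,D[...,2]],-1)*1000
hsv=cv2.cvtColor(b,cv2.COLOR_RGB2HSV)
m=(D[...,0]>70)&(D[...,0]<161)&(D[...,1]<103)&(D[...,1]>-60)&(D[...,2]>12)&(D[...,2]<34)
br=m&(hsv[...,0]>12)&(hsv[...,0]<32)&(hsv[...,1]>60)
n,l,st,_=cv2.connectedComponentsWithStats(br.astype(np.uint8))
for i in range(1,n):
    if st[i,4]>8: print("washer",st[i,4],D[l==i].mean(0))
fl=(abs(D[...,1]-32)<55)&(D[...,0]<130)&(D[...,0]>90)&(D[...,2]<9)
for x in range(90,165,8):
    q=D[(abs(D[...,0]-x)<4)&(abs(D[...,1]-32)<55)];print(x,np.nanmin(q[:,2]) if len(q) else 0, np.nanpercentile(q[:,2],20) if len(q) else 0)
E
```

```text
12.7 [ 0.54481565 -0.24842739  0.0841576 ] [3.14003988e+00 1.38183827e-03 1.34494489e-01] [-22.27735432   2.83170806  38.97769583]
grip bin [107.5  32.2]
washer 83 [146.178  54.362  27.753]
washer 112 [133.209   3.622  29.351]
90 117.93425327917109 119.17101900562795
98 54.86573037883726 56.61033921903897
106 5.196701001197057 55.383196908272076
114 4.271704822379389 54.521272699006104
122 3.9170964251005618 24.425357366853678
130 3.258740930538244 199.2234939191827
138 1.1993486291217867 194.06430473047737
146 0.39353657059188507 27.81007817314092
154 0.902009964144032 26.376922833274477
162 -2.395973570915917 19.232828175744928
```

View pics/p6.png

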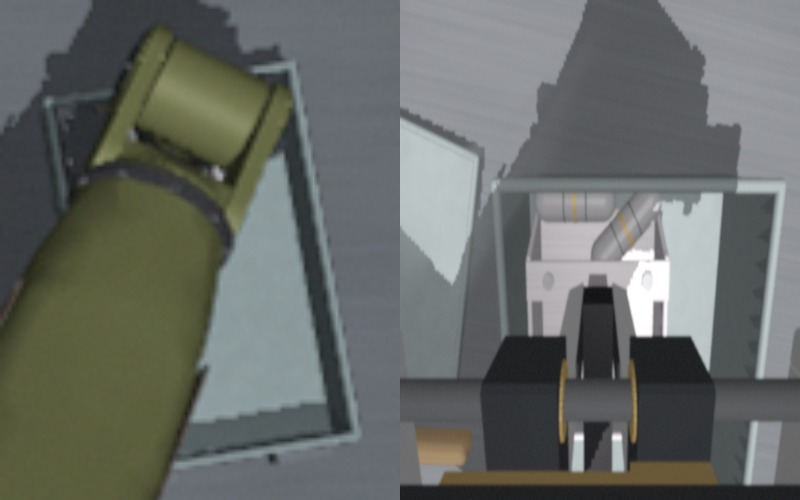

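The wrist view shows both hinges in the tray behind the lip: a's washer at (573,207), b's at (627,232). The lip is about 5 mm off the far wall and the scoop is slightly nose-down from the push. I'll release so it levels, then regrip further forward so that the lift tends nose-up.

apply_moves --plan '[0,0,0,0,0,0,0,0,0,0,0,0,0,0,0,0,3,0,0,0,4,0,0,0,4,0,0,0,0,0,0,0]' --hand -0.1 --squeeze 25

```text
time_s: 13.65
ee_pos: [0.5568, -0.246, 0.0807]
eef_rot: [-3.142, -0.0, 0.135]
force: [-0.0, 0.3, -0.0]
grip_width: 0.0426
grip_force: 0.0
```

```bash
cat > bin.py <<'E'
from h import *
o=monitor.get_obs();e=o["ee_pos"];print(o["time_s"],e,o["eef_rot"],o["force"],o["grip_width"])
b,P,_=cam("wrist");np.set_printoptions(precision=1,suppress=True)
y=o["eef_rot"][2];c,s=np.cos(y),np.sin(y)
D=P-e;D=np.stack([D[...,0]*c+D[...,1]*s,-D[...,0]*s+D[...,1]*c,P[...,2]],-1)*1000   # tool-aligned: fwd,left,world z
hsv=cv2.cvtColor(b,cv2.COLOR_RGB2HSV)
br=(hsv[...,0]>12)&(hsv[...,0]<32)&(hsv[...,1]>60)&(abs(D[...,0])<130)&(abs(D[...,1])<90)&(D[...,2]<e[2]*1000-25)&(np.arange(384)[:,None]<260)
n,l,st,_=cv2.connectedComponentsWithStats(br.astype(np.uint8))
for i in range(1,n):
    if st[i,4]>8: print("washer",st[i,4],np.nanmean(D[l==i],0))
for x in range(-10,66,5):
    q=D[(abs(D[...,0]-x)<2.5)&(abs(D[...,1])<55)&(abs(D[...,1])>15)];q=q[q[:,2]<e[2]*1000-15]
    if len(q)>5: print(x,np.nanpercentile(q[:,2],[5,50,95]))
save("last.png",b)
E
python3 bin.py
```

```text
13.65 [ 0.55684077 -0.24599099  0.08065183] [-3.14159157e+00 -1.05139972e-04  1.34646248e-01] [-0.02412662  0.346907   -0.01278763] 0.04255820731987618
washer 59 [24.6 21.6 27.6]
washer 115 [ 10.8 -27.8  28.7]
-10 [ 3.5 26.5 53.1]
-5 [ 3.5  5.6 52.8]
0 [ 3.3  4.7 30.6]
5 [ 3.4  5.1 31.1]
10 [ 3.4 25.9 31.2]
15 [ 5.4 28.5 31.5]
20 [ 3.3 26.5 31.3]
25 [ 2.5 27.8 31.5]
30 [23.1 28.2 30.9]
45 [-1.4 17.2 51. ]
50 [-1.7 -0.6  0.5]
55 [-1.7 -0.6  0.6]
60 [-1.7 -0.6  0.6]
65 [-1.7 -0.6  0.4]
```

```bash
cat >> bin.py <<'E'
q=D[(D[...,2]>47+SZ)&(D[...,2]<57+SZ)&(abs(D[...,1])<55)&(abs(D[...,1])>15)&(D[...,0]<30)] if (SZ:=float(__import__("sys").argv[1])) is not None else 0
print("strap x",np.percentile(q[:,0],[1,50,99]),len(q))
q=D[(D[...,2]>104+SZ)&(D[...,2]<119+SZ)&(abs(D[...,1])<9)];print("bar x",np.percentile(q[:,0],[1,50,99]) if len(q) else 0,len(q))
E
python3 bin.py 0 | tail -2
```

```text
strap x [-109.   -20.4   -5.5] 2304
bar x [-63.8 -44.1 -11.3] 1903
```

View pics/last.png

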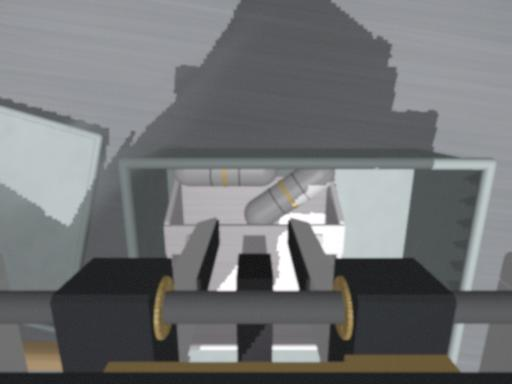

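This view shows a at (225,177) still ahead of the lip, because the bar slid in the pads while the push dug the nose in. I'll regrip at the rear of the bar, which digs in less, and push again.

apply_moves --plan '[-12,0,0,0,-20,0,0,0,-25,0,0,0,-20,0,0,0,-12,0,0,0,0,0,0,0]'

```text
time_s: 14.35
ee_pos: [0.4674, -0.2584, 0.081]
eef_rot: [3.141, -0.0, 0.133]
force: [1.0, -0.9, 0.2]
grip_width: 0.0423
grip_force: 0.0
```

apply_moves --plan '[0,0,0,0,0,0,0,0,0,0,0,0,0,0,0,0,0,0,0,0,0,0,0,0]' --hand -1 --squeeze 60

```text
time_s: 14.95
ee_pos: [0.4683, -0.258, 0.0806]
eef_rot: [-3.142, -0.0, 0.134]
force: [2.3, -0.0, -1.5]
grip_width: 0.0193
grip_force: 60.0
```

apply_moves --plan '[2,0,0,0,3,0,0,0,4,0,0,0,4,0,0,0,3,0,0,0]'

```text
time_s: 15.45
ee_pos: [0.4838, -0.256, 0.0807]
eef_rot: [-3.141, 0.001, 0.134]
force: [-4.3, 1.1, 1.8]
grip_width: 0.0196
grip_force: 60.0
```

```bash
python3 bin.py 0
```

```text
15.45 [ 0.483811   -0.2559552   0.08069888] [-3.14137029e+00  9.13278409e-04  1.34212952e-01] [-4.26936804  1.05571401  1.83423865] 0.01961952515479868
washer 138 [100.   19.1  28.4]
washer 56 [ 88.4 -23.2  27. ]
-10 [3.3 4.3 5.4]
-5 [3.3 4.5 5.4]
0 [3.2 4.3 5.4]
5 [3.4 4.4 5.5]
10 [3.3 4.4 5.4]
15 [3.4 4.3 5.5]
20 [3.2 4.3 5.5]
25 [3.2 4.4 5.5]
30 [3.3 4.4 5.5]
35 [3.3 4.4 5.5]
40 [3.2 4.3 5.5]
45 [3.3 4.4 5.4]
50 [3.3 4.4 5.6]
55 [3.3 4.4 5.7]
60 [ 4.2 52.1 53.4]
65 [51.3 52.4 53.4]
strap x [-21.8 -18.2 -16.8] 528
bar x [-17.7  34.7  76.2] 6826
```

Now a is inside: scoop x≈57 for a and 45 for b, with little force. I'll push the last few mm.

apply_moves --plan '[2,0,0,0,2,0,0,0,1.5,0,0,0,0,0,0,0]'

```text
time_s: 15.9
ee_pos: [0.4893, -0.2553, 0.0808]
eef_rot: [-3.142, 0.001, 0.134]
force: [-5.3, -1.1, 1.6]
grip_width: 0.0197
grip_force: 60.0
```

```bash
python3 bin.py 0 | egrep "wash|bar|\["
```

```text
15.9 [ 0.48928719 -0.25526341  0.08076774] [-3.14158443e+00  6.40800161e-04  1.34399787e-01] [-5.26333407 -1.09650053  1.62130771] 0.01969942195979821
washer 127 [96.3 19.1 28.8]
washer 14 [ 86.3 -20.7  23.6]
-10 [3.4 4.3 5.4]
-5 [3.4 4.4 5.4]
0 [3.3 4.3 5.4]
5 [3.4 4.5 5.5]
10 [3.3 4.5 5.5]
15 [3.3 4.3 5.5]
20 [3.2 4.4 5.6]
25 [3.4 4.5 5.6]
30 [3.5 4.5 5.6]
35 [3.4 4.5 5.5]
40 [3.4 4.4 5.7]
45 [3.3 4.4 5.6]
50 [3.4 4.5 5.6]
55 [ 3.4  4.6 21.9]
60 [ 4.1 52.2 53.5]
65 [51.3 52.4 53.6]
strap x [-21.9 -18.3 -16.9] 539
bar x [-17.7  34.7  76.1] 6838
```

View pics/last.png

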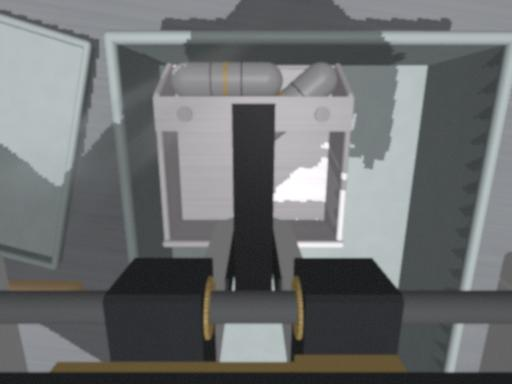

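Both hinges are in the tray, a at (228,78) and b at (310,82), with the lip at the far wall. I'll regrip near the front of the bar for a nose-up lift.

apply_moves --plan '[0,0,0,0,0,0,0,0,0,0,0,0,8,0,0,0,16,0,0,0,20,0,0,0,16,0,0,0,8,0,0,0,0,0,0,0]' --hand -0.1

```text
time_s: 16.85
ee_pos: [0.5575, -0.2457, 0.0804]
eef_rot: [-3.142, 0.0, 0.135]
force: [-0.2, -0.3, -0.4]
grip_width: 0.0422
grip_force: 0.0
```

```bash
python3 bin.py 0 | egrep "wash|bar|strap"
```

```text
washer 58 [23.4 18.7 29.3]
washer 66 [ 14.2 -23.3  27.2]
strap x [-89.2   4.1  14.1] 3430
bar x [-63.6 -12.9   8.3] 3083
```

apply_moves --plan '[0,0,0,0,0,0,0,0,0,0,0,0,0,0,0,0,0,0,0,0,0,0,0,0]' --hand -1 --squeeze 14

```text
time_s: 17.5
ee_pos: [0.5566, -0.2462, 0.0809]
eef_rot: [3.141, 0.0, 0.134]
force: [-4.3, -0.5, 3.3]
grip_width: 0.0199
grip_force: 14.0
```

apply_moves --plan '[0,0,-2,0,0,0,-3,0,0,0,-3,0,0,0,-3,0,0,0,-3,0,0,0,0,0]'

```text
time_s: 18.1
ee_pos: [0.5567, -0.2461, 0.0951]
eef_rot: [3.141, 0.0, 0.134]
force: [-2.0, 0.1, -5.5]
grip_width: 0.0198
grip_force: 14.0
```

```bash
python3 bin.py 14
```

```text
18.1 [ 0.55672026 -0.24613966  0.09512148] [3.14146703e+00 2.10382246e-04 1.34339506e-01] [-2.00944592  0.05024534 -5.52956882] 0.019759097739337952
washer 76 [26.5 19.2 43.7]
washer 64 [ 15.  -23.   41.4]
-5 [65.4 66.5 67.5]
0 [65.6 66.6 68.6]
5 [17.8 66.3 68.8]
10 [18.2 66.  67.6]
15 [37.9 64.4 67.3]
20 [35.2 42.  44.7]
25 [19.  43.5 45.1]
30 [18.9 43.6 45.2]
35 [39.8 42.9 44.2]
40 [79.4 79.8 80.1]
45 [-1.2 19.1 51.3]
50 [-1.7 -0.6  0.5]
55 [-1.8 -0.6  0.5]
60 [-1.8 -0.6  0.5]
65 [-1.7 -0.6  0.6]
strap x [-87.4   5.3  15. ] 3300
bar x [-64.  -12.8   9.2] 3146
```

Level and held. I'll lift along the wall, slide slightly forward over the far rim, and use the rim to tip the nose up.

apply_moves --plan '[0,0,-4,0,0,0,-8,0,0,0,-10,0,0,0,-10,0,0,0,-10,0,0,0,-10,0,0,0,-10,0,0,0,-6,0,0,0,-4,0,0,0,-2,0,2,0,0,0,3,0,0,0,3,0,0,0,2,0,0,0,0,0,0,0]' --squeeze 25

```text
time_s: 19.65
ee_pos: [0.567, -0.2446, 0.1685]
eef_rot: [-3.141, 0.0, 0.135]
force: [-0.4, -0.3, -7.4]
grip_width: 0.0194
grip_force: 25.0
```

```bash
python3 bin.py 86
```

```text
19.65 [ 0.56695297 -0.24464618  0.16846144] [-3.14141300e+00  2.64912123e-04  1.34526910e-01] [-0.41331823 -0.34456217 -7.42543673] 0.0194187798575675
washer 119 [ 30.6  19.3 115.8]
washer 66 [ 15.3 -22.8 114.7]
-5 [138.7 139.8 140.8]
0 [139.  139.9 142.1]
5 [ 91.3 139.6 142.1]
10 [ 91.4 139.5 141. ]
15 [110.7 138.5 140.6]
20 [108.7 115.2 118.1]
25 [ 92.3 116.8 118.4]
30 [ 91.9 117.  118.6]
35 [ -1.   92.6 116.9]
40 [ -1.5  93.  113.3]
45 [-1.7 -0.6  0.5]
50 [-1.7 -0.5  0.7]
55 [-1.8 -0.6  0.7]
60 [-1.7 -0.6  0.8]
65 [-1.8 -0.6  0.7]
strap x [-87.5   5.3  15.1] 3277
bar x [-63.9 -12.5   9.3] 3186
```

View pics/last.png

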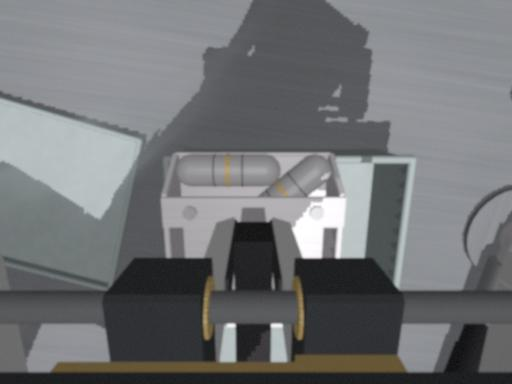

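Both hinges ride in the raised scoop, a at (228,170) and b at (300,178). Next I lower onto the rim to tip the nose up so they roll back.

apply_moves --plan '[0,0,3,0,0,0,3,0,0,0,3,0,0,0,2,0,0,0,2,0,0,0,2,0,0,0,2,0,0,0,0,0]'

```text
time_s: 20.5
ee_pos: [0.5677, -0.2447, 0.1569]
eef_rot: [3.139, -0.005, 0.135]
force: [-13.7, 8.7, 31.5]
grip_width: 0.0201
grip_force: 25.0
```

```bash
python3 bin.py 72
```

```text
20.5 [ 0.56771155 -0.24470654  0.1568586 ] [ 3.13913949 -0.00489973  0.13452615] [-13.691017     8.70440219  31.46366488] 0.020067667614153115
washer 113 [ 29.3  19.3 104.9]
washer 70 [ 14.1 -22.6 103.8]
-10 [128.2 129.1 129.8]
-5 [128.2 129.1 130.2]
0 [ 81.3 129.3 131.3]
5 [ 80.5 129.  131.5]
10 [ 81.  128.8 130.1]
15 [100.  107.7 129.9]
20 [ 97.3 105.  107.3]
25 [ 81.6 106.4 107.9]
30 [ 81.8 105.9 107.8]
35 [ -1.2  82.4 105.9]
40 [ -1.4  81.9 101. ]
45 [-1.9 -0.5  0.6]
50 [-1.8 -0.6  0.7]
55 [-1.8 -0.6  0.6]
60 [-1.9 -0.6  0.6]
65 [-1.9 -0.5  0.7]
strap x [-8.1  5.7 13.9] 1192
bar x [-63.7 -13.1   7.9] 1735
```

apply_moves --plan '[0,0,0,0,0,0,0,0]' --squeeze 12

```text
time_s: 20.75
ee_pos: [0.5673, -0.2448, 0.1548]
eef_rot: [3.14, -0.003, 0.134]
force: [-7.3, 4.9, 15.5]
grip_width: 0.0197
grip_force: 12.0
```

```bash
python3 bin.py 72
```

```text
20.75 [ 0.56725111 -0.24481027  0.15482938] [ 3.13992157e+00 -2.88419198e-03  1.34449354e-01] [-7.34346316  4.85913723 15.49173262] 0.019681598439633147
washer 111 [ 29.3  19.2 104.9]
washer 70 [ 13.7 -23.  104. ]
-10 [127.2 128.  129.3]
-5 [127.3 128.3 129.3]
0 [ 80.2 128.5 131. ]
5 [ 79.8 128.4 130.9]
10 [ 80.4 128.3 129.6]
15 [ 99.6 106.9 129.1]
20 [ 97.1 104.9 107.3]
25 [ 81.8 106.2 107.7]
30 [ 81.2 106.  107.8]
35 [ -1.3  83.4 105.7]
40 [ -1.3  82.1 101. ]
45 [-1.7 -0.6  0.6]
50 [-1.9 -0.6  0.5]
55 [-1.7 -0.5  0.5]
60 [-1.8 -0.5  0.6]
65 [-1.7 -0.6  0.5]
strap x [-89.7   3.8  13.4] 2352
bar x [-63.5 -14.    6. ] 2889
```

apply_moves --plan '[0,0,1,0,0,0,1,0,0,0,1,0,0,0,1,0,0,0,0,0]'

```text
time_s: 21.3
ee_pos: [0.5671, -0.2448, 0.1504]
eef_rot: [3.14, -0.002, 0.134]
force: [-7.8, 4.6, 13.3]
grip_width: 0.02
grip_force: 12.0
```

```bash
python3 bin.py 68
```

```text
21.3 [ 0.56711757 -0.24484758  0.15039822] [ 3.14018982e+00 -2.24692405e-03  1.34339476e-01] [-7.7635388   4.64945893 13.29345576] 0.019982233726946918
washer 125 [ 28.8  19.4 104.8]
washer 80 [ 12.2 -23.4 103.3]
-10 [125.4 126.4 127.4]
-5 [125.8 126.9 129. ]
0 [ 78.5 126.9 129.5]
5 [ 78.8 127.2 129. ]
10 [ 80.  126.8 128.7]
15 [ 97.8 103.  106.4]
20 [ 95.6 105.  106.9]
25 [ 81.  106.  107.7]
30 [ 81.4 105.5 107.4]
35 [ -1.2  82.7 105.1]
40 [-1.4 82.1 99.6]
45 [-2.  -0.7  0.5]
50 [-1.9 -0.6  0.7]
55 [-1.7 -0.5  0.5]
60 [-1.8 -0.6  0.6]
65 [-1.8 -0.5  0.7]
strap x [-92.7 -88.7  11.4] 243
bar x [-63.4 -45.2   2. ] 1694
```

apply_moves --plan '[0,0,1,0,0,0,1.5,0,0,0,1.5,0,0,0,1.5,0,0,0,1.5,0,0,0,0,0]'

```text
time_s: 21.95
ee_pos: [0.5669, -0.2449, 0.1432]
eef_rot: [3.14, -0.002, 0.134]
force: [-9.2, 3.8, 13.5]
grip_width: 0.02
grip_force: 12.0
```

```bash
python3 bin.py 62
```

```text
21.95 [ 0.56687967 -0.24494626  0.14320447] [ 3.14025160e+00 -1.50418862e-03  1.34288233e-01] [-9.21852273  3.80025683 13.46797294] 0.020028341122701975
washer 128 [ 26.7  19.4 104.1]
washer 92 [  9.1 -24.2 101.8]
-10 [122.6 123.6 124.8]
-5 [ 75.1 124.1 127. ]
0 [ 76.  124.9 127.3]
5 [ 76.7 125.4 126.8]
10 [ 98.6 122.  126.5]
15 [ 97.3 103.  105.2]
20 [ 91.  105.1 106.7]
25 [ 80.4 105.5 107. ]
30 [ 80.9 104.  106.3]
35 [ -1.   82.5 102.7]
40 [-1.6 82.2 84.2]
45 [-1.7 -0.6  0.6]
50 [-1.8 -0.6  0.5]
55 [-1.9 -0.6  0.8]
60 [-1.8 -0.6  0.5]
65 [-1.6 -0.6  0.6]
strap x [-95.7 -92.2 -90.9] 142
bar x [-62.6 -46.5  -4.2] 1356
```

View pics/last.png

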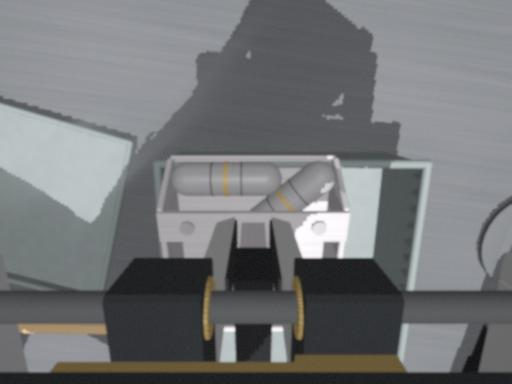

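The wrist view shows the nose raised and both hinges still in the tray, a at (228,178) and b at (300,190). I'll firm up the grip and lift clear.

apply_moves --plan '[0,0,0,0,0,0,0,0,0,0,-2,0,0,0,-4,0,0,0,-6,0,0,0,-6,0,0,0,-4,0,0,0,0,0]' --squeeze 60

```text
time_s: 22.8
ee_pos: [0.5669, -0.2449, 0.1635]
eef_rot: [3.141, -0.001, 0.134]
force: [-0.2, 0.3, -6.1]
grip_width: 0.0187
grip_force: 60.0
```

```bash
python3 bin.py 84
```

```text
22.8 [ 0.56694665 -0.24490231  0.16350251] [ 3.14090545e+00 -8.12183497e-04  1.34273587e-01] [-0.23494209  0.32842151 -6.12555233] 0.01867677827015239
-10 [142.4 143.5 144.4]
-5 [ 95.1 144.2 146.9]
0 [ 95.7 144.8 147.4]
5 [ 96.8 145.3 147. ]
10 [ 97.5 124.5 147.2]
15 [ 98.2  99.5 124.4]
20 [ 99.  100.4 123. ]
25 [ 99.9 101.1 117.9]
30 [100.6 101.8 102.9]
35 [ -1.3 101.8 103.7]
40 [ -1.4 103.4 105.4]
45 [ -1.7  -0.5 104.6]
50 [-1.9 -0.6  0.4]
55 [-1.8 -0.6  0.6]
60 [-2.  -0.6  0.6]
65 [-1.8 -0.5  0.7]
strap x [-93.4 -91.7 -89.7] 41
bar x [-64.2 -41.7   5.2] 1919
```

apply_moves --plan '[0,0,-10,0,0,0,-12,0,0,0,-8,0,0,0,0,0,0,0,0,0,0,0,0,0]'

```text
time_s: 23.45
ee_pos: [0.5665, -0.2447, 0.1923]
eef_rot: [-3.141, 0.001, 0.134]
force: [-0.0, 0.9, -7.2]
grip_width: 0.0182
grip_force: 60.0
```

Run:
```python
from h import *
o=monitor.get_obs();e=o["ee_pos"];print(e,o["force"]);y=o["eef_rot"][2];c,s=np.cos(y),np.sin(y)
np.set_printoptions(precision=1,suppress=True)
for n in("wrist","scene","top"):
    b,P,_=cam(n);hsv=cv2.cvtColor(b,cv2.COLOR_RGB2HSV);D=P-e
    D=np.stack([D[...,0]*c+D[...,1]*s,-D[...,0]*s+D[...,1]*c,P[...,2]],-1)*1000
    m=(hsv[...,0]>10)&(hsv[...,0]<32)&(hsv[...,1]>60)&(abs(D[...,0])<200)&(abs(D[...,1])<170)&(D[...,2]<e[2]*1000-10)&(D[...,2]>-5)
    k,l,st,_=cv2.connectedComponentsWithStats(m.astype(np.uint8))
    for i in range(1,k):
        if st[i,4]>3: print(n,st[i],np.nanmean(D[l==i],0))
    if n=="wrist":
        # tray interior behind strap: heights above tilted floor
        for x in range(-90,-25,6):
            r=[]
            for yy in range(-60,61,12):
                q=D[(abs(D[...,0]-x)<3)&(abs(D[...,1]-yy)<6)];q=q[q[:,2]<e[2]*1000-30];r.append(np.nanmedian(q[:,2]) if len(q) else np.nan)
            print(x,np.array(r))
```

```text
[ 0.56652087 -0.24466852  0.19227118] [-1.90526863e-03  8.89622229e-01 -7.19063954e+00]
-90 [  nan   nan   nan 158.3 158.5   nan 158.5 158.4   nan   nan   nan]
-84 [nan nan nan nan nan nan nan nan nan nan nan]
-78 [nan nan nan nan nan nan nan nan nan nan nan]
-72 [nan nan nan nan nan nan nan nan nan nan nan]
-66 [nan nan nan nan nan nan nan nan nan nan nan]
-60 [nan nan nan nan nan nan nan nan nan nan nan]
-54 [114.5 114.8   nan   nan   nan   nan   nan   nan   nan 115.1 114.9]
-48 [116.  115.5   nan   nan   nan   nan   nan   nan 115.8 115.9 116.1]
-42 [117.9 140.5 143.6   nan 116.8   nan 117.8   nan 116.8 117.  118.2]
-36 [133.1 142.6 144.3   nan 118.1   nan 117.7   nan 117.9 118.1 128.8]
-30 [147.4 143.7 145.6   nan   nan   nan   nan   nan   nan   nan 146.4]
scene [227 186   3   7  20] [-163.8  163.4   20.5]
top [329 162   4   2   6] [-12.8 -35.1 145.7]
```

Weight −7.2 N confirms both hinges are in, and they've rolled back with about 10° nose-up. Next I raise, turn, and carry to the basket.

apply_moves --plan '[0,0,-3,0,0,0,-7,0,0,0,-10,0,0,0,-8,0,0,0,-5,0,0,0,0,-0.05,0,0,0,-0.1,0,0,0,-0.13,0,0,0,-0.14,0,0,0,-0.14,0,0,0,-0.14,0,0,0,-0.14,0,0,0,-0.14,0,0,0,-0.14,0,0,0,-0.14,0,0,0,-0.13,0,0,0,-0.1,0,0,0,-0.05,0,0,0,0]'

```text
time_s: 25.5
ee_pos: [0.5666, -0.2447, 0.2259]
eef_rot: [-3.141, -0.0, 1.675]
force: [-0.3, -0.6, -6.9]
grip_width: 0.0187
grip_force: 60.0
```

apply_moves --plan '[5,0,0,0,12,0,0,0,20,0,0,0,27,0,0,0,30,0,0,0,32,0,0,0,32,0,0,0,32,0,0,0,32,0,0,0,32,0,0,0,32,0,0,0,32,0,0,0,32,0,0,0,30,0,0,0,26,0,0,0,22,0,0,0,18,0,0,0,14,0,0,0,9,0,0,0,4,0,0,0]'

```text
time_s: 27.5
ee_pos: [0.5174, 0.2266, 0.2258]
eef_rot: [3.141, -0.0, 1.675]
force: [-0.3, -0.7, -7.3]
grip_width: 0.0182
grip_force: 60.0
```

Run:
```python
from h import *
o=monitor.get_obs();e=o["ee_pos"];y=o["eef_rot"][2];print(o["time_s"],e,y,o["force"])
c,s=np.cos(.1107),np.sin(.1107);d=e[:2]-[.4907,.3221];print("grip in basket mm",1000*np.array([d[0]*c+d[1]*s,-d[0]*s+d[1]*c]))
b,P,_=cam("wrist");c,s=np.cos(y),np.sin(y);D=P-e
D=np.stack([D[...,0]*c+D[...,1]*s,-D[...,0]*s+D[...,1]*c,P[...,2]],-1)*1000
f=D[(abs(D[...,1])<50)&(abs(D[...,1])>20)&(D[...,0]>15)&(D[...,0]<45)&(D[...,2]>e[2]*1000-95)&(D[...,2]<e[2]*1000-50)];print("floor slope",len(f),np.polyfit(f[:,0],f[:,2],1), f[:,0].max())
```

```text
27.5 [0.5174341  0.2265936  0.22581695] 1.6749324847789575 [-0.29651201 -0.68688618 -7.31589798]
grip in basket mm [ 16.01948449 -97.87523526]
floor slope 2586 [  0.19196497 159.61184719] 43.26822172402636
```

Nose-up 11°, with both hinges still held. I'll position over the basket's near long rim.

apply_moves --plan '[5,-2,3,0,10,-2,5,0,13,-2,8,0,13,-2,8,0,11,-2,8,0,8,-2,7,0,5,-2,5,0,2,-2,4,-0.006,0,0,0,0]' --squeeze 40

```text
time_s: 28.45
ee_pos: [0.4947, 0.2907, 0.1772]
eef_rot: [-3.141, 0.0, 1.681]
force: [0.0, 0.4, -6.6]
grip_width: 0.0192
grip_force: 40.0
```

apply_moves --plan '[0,0,3,0,0,0,3,0,0,0,3,0,0,0,2,0,0,0,0,0]' --squeeze 20

```text
time_s: 28.95
ee_pos: [0.4949, 0.2907, 0.1664]
eef_rot: [-3.141, 0.0, 1.68]
force: [-0.7, 0.5, -7.1]
grip_width: 0.0189
grip_force: 20.0
```

apply_moves --plan '[0,0,2,0,2,0,2,0,4,0,3,0,4,0,3,0,4,0,3,0,0,0,0,0]'

```text
time_s: 29.55
ee_pos: [0.4931, 0.3051, 0.1531]
eef_rot: [-3.141, 0.0, 1.681]
force: [-0.2, 0.0, -7.5]
grip_width: 0.0191
grip_force: 20.0
```

```bash
cat > bk.py <<'E'
from h import *
o=monitor.get_obs();e=o["ee_pos"];y=o["eef_rot"][2];print(o["time_s"],e,y,o["force"],o["grip_width"])
np.set_printoptions(precision=1,suppress=True)
b,P,_=cam("wrist");c,s=np.cos(y),np.sin(y);hsv=cv2.cvtColor(b,cv2.COLOR_RGB2HSV);D=P-e
D=np.stack([D[...,0]*c+D[...,1]*s,-D[...,0]*s+D[...,1]*c,P[...,2]],-1)*1000
for x in range(-10,90,8):
    q=D[(abs(D[...,0]-x)<4)&(abs(D[...,1])<55)&(abs(D[...,1])>15)];q=q[q[:,2]<e[2]*1000-15]
    if len(q)>5: print(x,np.nanpercentile(q[:,2],[5,50,95]))
def wash(D,hsv,n):
    m=(hsv[...,0]>10)&(hsv[...,0]<32)&(hsv[...,1]>60)&(abs(D[...,0])<140)&(abs(D[...,1])<140)&(D[...,2]<e[2]*1000-10)&(D[...,2]>0)
    k,l,st,_=cv2.connectedComponentsWithStats(m.astype(np.uint8))
    for i in range(1,k):
        if st[i,4]>3: print(n,st[i,4],np.nanmean(D[l==i],0))
wash(D,hsv,"wrist")
b,P,_=cam("scene");hsv=cv2.cvtColor(b,cv2.COLOR_RGB2HSV);D=P-e
D=np.stack([D[...,0]*c+D[...,1]*s,-D[...,0]*s+D[...,1]*c,P[...,2]],-1)*1000
wash(D,hsv,"scene")
save("bk.png",b)
E
python3 bk.py
```

```text
29.55 [0.49314082 0.30508624 0.15309283] 1.6809107851687664 [-0.17937466  0.02312882 -7.50835277] 0.019069583788014884
-10 [71.6 77.4 84.4]
6 [ 65.8 132.5 137.3]
14 [ 69.4  76.2 137.6]
22 [ 76.9  83.3 112.7]
30 [ 84.5  90.9 113.3]
38 [ 92.   97.2 109.7]
46 [ 98.7 103.6 108.7]
54 [106.1 111.3 115.9]
62 [114.4 119.1 124.1]
70 [121.7 127.  132. ]
78 [ -0.3 132.1 135.5]
86 [-1.7 -0.5  7.8]
wrist 34 [-14.1  22.2  78.5]
```

The scoop has swung to about 43° nose-up in the pads, with the hinges safe at the back. I'll raise it, draw back so its rear underside sits on the rim, then arc forward and down to tip it.

apply_moves --plan '[0,0,-5,0,0,0,-12,0,0,0,-14,0,0,0,-12,0,0,0,-6,0,-5,0,-3,0,-10,0,0,0,-14,0,0,0,-14,0,0,0,-14,0,0,0,-12,0,0,0,-8,0,0,0,-4,0,0,0,-1,0,0,0,0,0,0,0]' --squeeze 50

```text
time_s: 31.15
ee_pos: [0.5024, 0.2233, 0.2058]
eef_rot: [3.142, -0.0, 1.68]
force: [1.6, -0.1, -7.4]
grip_width: 0.0183
grip_force: 49.9
```

```bash
python3 bk.py
```

```text
31.15 [0.50243848 0.22326554 0.20575245] 1.6804144589254566 [ 1.60667413 -0.0597658  -7.36406706] 0.018275011495000614
-10 [125.5 130.  138.1]
6 [119.1 185.4 190.1]
14 [122.2 128.9 190.3]
22 [129.9 136.2 165.4]
30 [137.3 143.8 165.8]
38 [144.7 149.8 161.6]
46 [151.3 156.3 161.4]
54 [158.6 164.  168.7]
62 [166.9 171.7 176.6]
70 [174.1 179.4 184.9]
78 [182.2 184.5 187.6]
86 [-1.9 -0.5  7.5]
wrist 32 [-15.1  22.5 129.4]
wrist 341 [-83.2 137.   17.8]
scene 4 [-110.7  138.    27. ]
scene 20 [-73.5 137.   21.3]
```

apply_moves --plan '[0,0,5,0,0,0,9,0,0,0,8,0,0,0,5,0,0,0,3,0,0,0,2,0,0,0,0,0]' --squeeze 18

```text
time_s: 31.95
ee_pos: [0.5025, 0.2231, 0.1736]
eef_rot: [-3.141, 0.0, 1.68]
force: [-0.8, -0.0, -6.6]
grip_width: 0.0194
grip_force: 18.0
```

apply_moves --plan '[4,0,1,0,5,0,0.5,0,5,0,0.5,0,5,0,0.5,0,5,0,0.5,0,0,0,0,0]'

```text
time_s: 32.55
ee_pos: [0.4998, 0.2476, 0.1708]
eef_rot: [3.141, -0.0, 1.681]
force: [-0.8, -2.2, -2.2]
grip_width: 0.0192
grip_force: 18.0
```

```bash
python3 bk.py
```

```text
32.55 [0.49980153 0.24763487 0.17082437] 1.6809722227551425 [-0.84231994 -2.24135933 -2.21341538] 0.019246404558640375
-10 [113.  113.7 114.3]
-2 [147.6 149.1 150.5]
6 [ 96.  151.9 155. ]
14 [ 98.7 102.5 155.4]
22 [103.5 106.7 121.2]
30 [108.7 111.2 113.5]
38 [113.7 116.1 118.5]
46 [118.5 121.  123.6]
54 [123.5 126.2 128.7]
62 [  0.6 131.  134. ]
70 [ -1.6   0.1 135.8]
78 [-1.5  0.1  8.3]
86 [-1.9 -0.5  7.5]
wrist 59 [-19.8 -41.7 108.2]
wrist 127 [-89.1 136.3  16.4]
scene 21 [-105.   137.7   20. ]
scene 5 [-89.8 135.8  28. ]
scene 4 [-125.   138.3   18.2]
scene 6 [-134.   137.4    9.9]
```

It's tipping as planned: 43° down to 32°. I'll continue the arc.

apply_moves --plan '[5,0,1.2,0,5,0,1.4,0,5,0,1.6,0,5,0,1.8,0,5,0,2,0,5,0,2.3,0,5,0,2.5,0,5,0,2.6,0,0,0,0,0]'

```text
time_s: 33.55
ee_pos: [0.4955, 0.2876, 0.1553]
eef_rot: [3.141, -0.001, 1.681]
force: [1.3, 2.1, 5.6]
grip_width: 0.0194
grip_force: 18.0
```

```bash
python3 bk.py
```

```text
33.55 [0.49546813 0.28762264 0.15532951] 1.6809587015298093 [1.33366749 2.13666755 5.61922385] 0.019411336903346673
-10 [ 86.1 134.9 137.4]
-2 [ 86.9 135.8 138.5]
6 [ 88.1 135.3 138.5]
14 [89.4 90.6 91.9]
22 [90.7 92.1 93.3]
30 [-1.  93.2 94.7]
38 [-1.1 94.2 96.5]
46 [-1.7 -0.3 95.7]
54 [-1.5  0.7  8.5]
62 [-1.7 -0.4  7.6]
70 [-1.6 -0.2  8.2]
78 [-1.8 -0.3  8.2]
86 [-1.7 -0.4  7.7]
scene 16 [-133.5  138.2   20.5]
```

apply_moves --plan '[4,0,2.7,0,4.5,0,3.1,0,4.5,0,3.3,0,4,0,3.5,0,4,0,3.8,0,4,0,4,0,3.5,0,4,0,3.3,0,4.2,0,3,0,4.3,0,3,0,4.4,0,0,0,0,0]'

```text
time_s: 34.75
ee_pos: [0.4912, 0.3256, 0.118]
eef_rot: [3.141, -0.002, 1.681]
force: [-0.5, 6.6, 6.0]
grip_width: 0.0193
grip_force: 18.1
```

```bash
python3 bk.py
```

```text
34.75 [0.49118266 0.32560587 0.11800669] 1.6810477983508343 [-0.51774697  6.64369343  6.00502573] 0.01930679798233516
-10 [ -0.8  51.  101.1]
-2 [-1.2 66.2 74.8]
6 [-1.4 67.1 74.4]
14 [-1.2 10.3 70.2]
22 [-1.6 -0.4 10.5]
30 [-1.5 -0.4 10.8]
38 [-1.5 -0.  11.6]
46 [-1.7 -0.5 11.2]
54 [-1.4  0.  12.2]
62 [-1.6 -0.3 12. ]
70 [-1.8 -0.5 12. ]
78 [-1.7  0.1 12.9]
86 [-1.7 -0.2 80.4]
wrist 106 [ 4.3 16.7 72.4]
```

apply_moves --plan '[2,0,3,0,2,0,4,0,1,0,4,0,0,0,0,0,0,0,0,0,0,0,0,0]'

```text
time_s: 35.45
ee_pos: [0.4908, 0.3309, 0.1078]
eef_rot: [3.14, -0.003, 1.681]
force: [-2.5, 12.2, 7.3]
grip_width: 0.0199
grip_force: 18.1
```

```bash
python3 bk.py
python3 - <<'E'
from h import *
b,P,_=cam("wrist");np.set_printoptions(precision=0,suppress=True,linewidth=150)
o=monitor.get_obs();e=o["ee_pos"];y=o["eef_rot"][2];c,s=np.cos(y),np.sin(y);D=P-e
D=np.stack([D[...,0]*c+D[...,1]*s,-D[...,0]*s+D[...,1]*c,P[...,2]],-1)*1000
for x in range(-60,100,10):
    r=[]
    for yy in range(-80,81,16):
        q=D[(abs(D[...,0]-x)<5)&(abs(D[...,1]-yy)<8)];q=q[q[:,2]<e[2]*1000-10];r.append(np.nanpercentile(q[:,2],75) if len(q)>3 else np.nan)
    print(x,np.array(r))
E
```

```text
35.45 [0.49080934 0.33091927 0.10782211] 1.6809291251550924 [-2.47905935 12.24806696  7.25138449] 0.019876466932199223
-10 [-1.1  8.8 57.3]
-2 [-1.5  0.1 62.4]
6 [-1.4  7.1 59.7]
14 [-1.4  0.8 56. ]
22 [-1.6  0.5 52.8]
30 [-1.3  8.9 49. ]
38 [-1.6 -0.1 44.6]
46 [-1.5 -0.2 10.1]
54 [-1.6 -0.1 10.3]
62 [-1.4  0.9 32.8]
70 [-0.8 33.9 36.5]
78 [-1.1 33.6 36.3]
86 [-0.7 78.3 80.9]
wrist 102 [73.  11.3 33.7]
wrist 111 [  5.1 -16.7  57.2]
-60 [nan nan nan nan nan nan nan nan nan nan nan]
-50 [nan nan nan nan nan nan nan nan nan nan nan]
-40 [ 8. 50. 49. 49. 49. 48. 48. 48. 47. 47.  7.]
-30 [ 8. 57. 46. 46. 47. 46. 47. 46. 46. 50.  7.]
-20 [ 6. 84. 94. 43. 43. 94. 42. 93. 93. 92.  0.]
-10 [ 8. 47.  8.  8. 40. 50. 39. 38. 38. 68.  7.]
0 [ 6.  1.  0.  0. 48. 53. 45. -0.  0.  0.  0.]
10 [ 8.  7.  7.  7. 48. 51.  8.  0.  7.  7.  7.]
20 [ 7.  0.  0.  0. 45. 46.  0. -0.  0.  0.  0.]
30 [ 8.  7.  7. 33. 42. 40.  7.  1.  7.  7.  7.]
40 [ 6.  0.  0. 35. 39. 29.  0. -0.  0.  0.  0.]
50 [ 8.  8.  7. 33. 34.  7.  7.  7.  7.  7.  7.]
60 [ 6.  0.  0. 28. 29. 27. 28. 28.  9.  0.  0.]
70 [ 8.  7.  8. 27. 33. 34. 34. 34. 33.  7.  7.]
80 [ 1.  0.  0. 27. 33. 33. 33. 33. 32.  0.  0.]
90 [77. 78. 77. 77. 78. 77. 77. 77. 77. 77. 77.]
```

Hinge a is in the basket. b is nose-first with its tail on the lip. I'll withdraw the scoop back along its own slope so b drops.

apply_moves --plan '[-4,0,-2,0,-6,0,-3,0,-8,0,-4,0,-8,0,-4,0,-8,0,-4,0,-6,0,-3,0,0,0,0,0]' --squeeze 25

```text
time_s: 36.3
ee_pos: [0.4954, 0.2895, 0.1276]
eef_rot: [3.141, -0.001, 1.68]
force: [-1.4, 4.4, 6.1]
grip_width: 0.0199
grip_force: 25.0
```

```bash
cat > gr.py <<'E'
from h import *
b,P,_=cam("wrist");np.set_printoptions(precision=0,suppress=True,linewidth=150)
o=monitor.get_obs();e=o["ee_pos"];y=o["eef_rot"][2];c,s=np.cos(y),np.sin(y);D=P-e
D=np.stack([D[...,0]*c+D[...,1]*s,-D[...,0]*s+D[...,1]*c,P[...,2]],-1)*1000
for x in range(-60,140,10):
    r=[]
    for yy in range(-80,81,16):
        q=D[(abs(D[...,0]-x)<5)&(abs(D[...,1]-yy)<8)];q=q[q[:,2]<e[2]*1000-10];r.append(np.nanpercentile(q[:,2],75) if len(q)>3 else np.nan)
    print(x,np.array(r))
E
python3 bk.py|egrep "wash|wrist|\[0|scene"; python3 gr.py
```

```text
36.3 [0.49535202 0.28952048 0.12756692] 1.679909500199766 [-1.41642813  4.35171289  6.06583924] 0.019871436279739682
wrist 82 [112.8  11.3  31.1]
wrist 86 [71.3 -9.8 31.1]
scene 15 [-134.   136.8   20.7]
-60 [nan nan nan nan nan nan nan nan nan nan nan]
-50 [nan nan nan nan nan nan nan nan nan nan nan]
-40 [nan nan nan nan nan nan nan nan nan nan nan]
-30 [nan 67. 67. 66. 66. 66. 66. 66. 66. 66.  8.]
-20 [  7. 114. 115. 114. 112. 112. 112. 114. 115. 114.   7.]
-10 [  7.  99.  63.  62.  61. 111.  61.  63. 111. 104.   7.]
0 [ 6. 70. 59. 59. 59. 59. 59. 59. 59. 76.  0.]
10 [7. 7. 7. 1. 7. 7. 7. 1. 7. 7. 7.]
20 [ 7.  0.  1.  0.  1.  0.  0. -0.  0.  0.  0.]
30 [7. 7. 7. 7. 7. 7. 7. 6. 7. 7. 7.]
40 [ 6.  0.  0. -0.  0. 28. 31. -0.  0.  0.  0.]
50 [ 7.  7.  7.  1.  7. 33. 33.  1.  7.  7.  7.]
60 [ 6.  0.  1. -0. 30. 33. 30. -0.  0. -0.  0.]
70 [ 7.  7.  7.  8. 33. 33.  8.  0.  7.  7.  7.]
80 [ 6.  0.  1. 31. 33. 29.  0. -0.  0.  0.  0.]
90 [ 7.  7.  6. 33. 32.  7.  7.  6.  7.  7.  7.]
100 [ 6.  0.  0. 32. 26. 23. 23. 24.  7.  0.  0.]
110 [ 7.  7.  7. 26. 33. 33. 33. 33. 32.  6.  6.]
120 [ 1.  0.  0. 27. 33. 33. 33. 33. 32.  0.  0.]
130 [76. 76. 76. 77. 77. 77. 77. 77. 76. 76. 76.]
```

Both hinges lie on the basket floor, with washers 31 mm high at tool (113,11) and (71,−10). The scoop is empty, so I'll lift and carry it back to the drip tray.

apply_moves --plan '[0,0,-4,0,0,0,-10,0,0,0,-18,0,0,0,-25,0,0,0,-25,0,0,0,-18,0,0,0,-10,0,-10,0,-2,0,-22,1,0,0,-32,2,0,0,-38,2,0,0,-38,2,0,0,-38,2,0,0,-38,2,0,0,-38,2,0,0,-32,2,0,0,-20,1,0,0,-10,0.6,0,0,0,0,0,0]' --squeeze 40

```text
time_s: 38.35
ee_pos: [0.5458, -0.0238, 0.2382]
eef_rot: [-3.14, -0.0, 1.679]
force: [-0.2, 1.0, -3.7]
grip_width: 0.0195
grip_force: 40.0
```

apply_moves --plan '[0,0,0,0.08,0,0,0,0.14,0,0,0,0.14,0,0,0,0.14,0,0,0,0.14,0,0,0,0.14,0,0,0,0.14,0,0,0,0.14,0,0,0,0.14,0,0,0,0.14,0,0,0,0.14,0,0,0,0.14,0,0,0,0.14,0,0,0,0.09,0,0,0,0]'

```text
time_s: 39.85
ee_pos: [0.546, -0.0218, 0.2388]
eef_rot: [3.142, 0.0, -0.17]
force: [-1.4, -0.0, -3.6]
grip_width: 0.0197
grip_force: 40.0
```

```bash
python3 bk.py; python3 gr.py | sed -n 4,18p
```

```text
39.85 [ 0.54599639 -0.02177454  0.23883579] -0.16987596621733103 [-1.39590779 -0.03648405 -3.62607031] 0.019681892303514158
-10 [  1.9 173.  223.4]
-2 [  1.6 170.1 171.9]
6 [  1.2   3.  170.7]
14 [1.  2.4 3.6]
22 [1.1 2.3 3.6]
30 [1.1 2.3 3.8]
38 [1.1 2.4 3.7]
46 [1.  2.3 3.6]
54 [1.1 2.5 3.6]
62 [-0.9 12.5 14.3]
70 [-1.9 -0.6  0.8]
78 [-1.8 -0.6  0.7]
86 [-1.7 -0.4  0.9]
-30 [ 12.   4. 177.   4.   3. 177.   3.   3.   4.   3.  12.]
-20 [ 12. 225. 226. 225. 176. 176. 177. 225. 226. 225.  12.]
-10 [ 12. 219. 223. 222. 173. 223. 173. 222. 223. 222.  12.]
0 [ 12. 192. 171. 171. 171. 171. 171. 171. 171. 198.  13.]
10 [11.  3.  3.  3.  3.  3.  3.  3.  3.  3. 12.]
20 [12.  3.  3.  3.  3.  3.  3.  3.  3.  3. 12.]
30 [12.  3.  3.  3.  3.  3.  3.  3.  3.  3. 12.]
40 [11.  3.  3.  3.  3.  3.  3.  3.  3.  3. 12.]
50 [12.  3.  3.  3.  3.  3.  3.  3.  3.  3. 12.]
60 [13. 13. 13. 13. 13. 13. 13. 13. 13. 13. 13.]
70 [ 0.  0. -0.  0.  0.  0. -0. -0. -0. -0. -0.]
80 [ 0. -0. -0.  0.  0.  0.  0.  0. -0. -0.  0.]
90 [ 0.  0.  0. -0.  0.  0. -0. -0. -0.  0.  0.]
100 [ 0.  0.  0.  0. -0. -0.  0.  0.  0.  0. -0.]
110 [-0. -0.  0.  0. -0.  0.  0.  0.  0.  0.  0.]
```

The scoop is empty, about 12° nose-down, with the tray right under it: far edge at tool x 62, centre at −32. I'll shift forward 18 mm and lower gently.

apply_moves --plan '[6,0,5,0,6,0,15,0,6,0,25,0,0,0,30,0,0,0,30,0,0,0,25,0,0,0,12,0,0,0,6,0,0,0,3,0,0,0,2,0,0,0,0,0]'

```text
time_s: 41.1
ee_pos: [0.5643, -0.0258, 0.0866]
eef_rot: [-3.142, -0.001, -0.17]
force: [-0.3, 0.1, -3.4]
grip_width: 0.0195
grip_force: 40.0
```

apply_moves --plan '[0,0,2,0,0,0,2,0,0,0,2,0,0,0,0,0]'

```text
time_s: 41.5
ee_pos: [0.5638, -0.0258, 0.0798]
eef_rot: [3.142, 0.0, -0.17]
force: [-0.5, 0.5, -3.2]
grip_width: 0.0192
grip_force: 40.0
```

Not yet touching, so I'll go a little lower.

apply_moves --plan '[0,0,1.5,0,0,0,1.5,0,0,0,1,0,0,0,0,0]'

```text
time_s: 41.9
ee_pos: [0.5639, -0.0258, 0.0759]
eef_rot: [3.142, 0.0, -0.17]
force: [0.0, 0.1, -3.3]
grip_width: 0.0194
grip_force: 40.0
```

```bash
python3 gr.py | sed -n 1,14p
```

```text
-60 [nan nan nan nan nan nan nan nan nan nan nan]
-50 [13. nan nan nan nan nan nan nan nan nan 13.]
-40 [13. nan nan nan nan nan nan nan nan nan 13.]
-30 [13. 15. 15. 15. 14. 15. 15. 14. 15. nan 13.]
-20 [13. 62. 63. 62. 60. 14. 38. 62. 63. 62. 13.]
-10 [12. 57. 60. 60. 11. 60. 11. 60. 60. 59. 12.]
0 [12. 26.  8.  8.  8.  8.  8.  8.  8. 36. 12.]
10 [12.  3.  3.  3.  3.  3.  3.  3.  3.  3. 12.]
20 [12.  3.  3.  3.  3.  3.  3.  3.  3.  3. 12.]
30 [12.  3.  3.  3.  3.  3.  3.  3.  3.  3. 12.]
40 [13. 13. 13. 13. 13. 13. 13. 13. 13. 13. 13.]
50 [11.  1.  1.  1.  0. -0.  0. -0. -0. -0. -0.]
60 [-0. -0. -0. -0. -0. -0. -0. -0. -0. -0. -0.]
70 [-0. -0. -0. -0. -0. -0. -0. -0. -0. -0. -0.]
```

apply_moves --plan '[0,0,1.5,0,0,0,1,0,0,0,1,0,0,0,0,0]'

```text
time_s: 42.35
ee_pos: [0.5645, -0.0261, 0.0737]
eef_rot: [3.141, -0.002, -0.17]
force: [-2.3, -1.6, 7.0]
grip_width: 0.0199
grip_force: 40.0
```

apply_moves --plan '[0,0,0,0,0,0,0,0,0,0,0,0]' --squeeze 8

```text
time_s: 42.65
ee_pos: [0.5645, -0.026, 0.0736]
eef_rot: [3.142, -0.002, -0.17]
force: [-1.7, -1.8, 6.3]
grip_width: 0.0199
grip_force: 8.0
```

apply_moves --plan '[0,0,0,0,0,0,0,0,0,0,0,0]' --squeeze 4

```text
time_s: 42.95
ee_pos: [0.5644, -0.026, 0.0735]
eef_rot: [3.142, -0.001, -0.17]
force: [-2.1, -0.5, 6.4]
grip_width: 0.02
grip_force: 4.0
```

```bash
python3 gr.py | sed -n 1,10p
```

```text
-60 [nan nan nan nan nan nan nan nan nan nan nan]
-50 [12. nan nan nan nan nan nan nan nan nan 13.]
-40 [13. nan nan nan nan nan nan nan nan nan 13.]
-30 [13. 13. 12. 13. 12. 12. 12. 13. 12. 12. 13.]
-20 [13. 60. 61. 60. 58. 11. 58. 60. 61. 60. 12.]
-10 [12. 55. 58. 57.  9. 58.  9. 57. 58. 57. 12.]
0 [12. 26.  6.  6.  5.  6.  6.  6.  6. 33. 12.]
10 [12.  3.  3.  3.  3.  3.  3.  3.  3.  3. 12.]
20 [12.  3.  3.  3.  3.  3.  3.  3.  3.  3. 12.]
30 [12.  3.  3.  3.  3.  3.  3.  3.  3.  3. 12.]
```

apply_moves --plan '[0,0,-1,0,-3,0,-0.5,0,-3,0,0,0,-3,0,0,0,-3,0,0,0,-3,0,0,0,0,0,0,0]'

```text
time_s: 43.7
ee_pos: [0.5486, -0.0232, 0.074]
eef_rot: [3.142, 0.001, -0.17]
force: [-0.7, 0.7, -2.7]
grip_width: 0.0205
grip_force: 4.0
```

```bash
python3 gr.py | sed -n 1,12p
```

```text
-60 [nan nan nan nan nan nan nan nan nan nan nan]
-50 [12.  7.  6. nan nan nan nan nan  7.  7. 12.]
-40 [13. 17.  7. nan nan nan nan nan  7. 19. 13.]
-30 [13. 43. nan nan nan nan nan nan nan 43. 13.]
-20 [13. 53. nan nan nan nan nan 56. 56. 54. 13.]
-10 [13. 56. 57. 56. 56.  8. 56. 56. 57. 56. 13.]
0 [13. 56. 57. 56. 56. 57. 56. 56. 57. 56. 13.]
10 [12. 53. 56. 56. 55. 55. 55. 54. 54. 51. 12.]
20 [12. 38. 10. 10. 10. 10. 10. 10.  9. 35. 12.]
30 [12. 23. 10. 10. 10. 10. 10. 10. 10. 19. 12.]
40 [12.  3.  3.  3.  3.  3.  3.  3.  3.  3. 12.]
50 [12.  3.  3.  3.  3.  3.  3.  3.  3.  3. 12.]
```

apply_moves --plan '[0,0,1.5,0,0,0,1.5,0,0,0,1.5,0,0,0,0,0]'

```text
time_s: 44.15
ee_pos: [0.5493, -0.0233, 0.0695]
eef_rot: [-3.142, -0.0, -0.17]
force: [1.4, -0.3, 1.0]
grip_width: 0.0199
grip_force: 4.0
```

```bash
python3 gr.py | sed -n 1,12p
```

```text
-60 [nan nan nan nan nan nan nan nan nan nan nan]
-50 [ 4.  5.  5. nan nan nan nan nan  4.  5.  7.]
-40 [13. 14.  5. nan nan nan nan nan  5. 15. 13.]
-30 [13. 39. nan nan nan nan nan nan nan 40. 13.]
-20 [13. 51. 53. 53. nan nan nan 52. 52. 52. 13.]
-10 [13. 53. 53. 52. 52.  5. 52. 52. 53. 52. 13.]
0 [13. 52. 53. 52. 52. 53. 52. 52. 53. 52. 12.]
10 [12. 45. 48.  5.  5.  5.  5.  5.  5. 42. 12.]
20 [12. 28.  5.  5.  5.  5.  5.  5.  5. 27. 12.]
30 [12. 12.  5.  5.  5.  5.  5.  5.  5.  6. 12.]
40 [12.  3.  3.  3.  3.  3.  3.  3.  3.  3. 12.]
50 [12.  3.  3.  3.  3.  3.  3.  3.  3.  3. 12.]
```

Flat on the tray floor: floor reads 5 mm throughout and the strap 52–53. I'll release slowly and rise.

apply_moves --plan '[0,0,0,0,0,0,0,0,0,0,0,0,0,0,0,0,0,0,0,0,0,0,0,0,0,0,-5,0,0,0,-15,0,0,0,-25,0,0,0,-30,0,0,0,-30,0,0,0,-20,0,0,0,0,0]' --hand 0

```text
time_s: 45.5
ee_pos: [0.5502, -0.0234, 0.1976]
eef_rot: [-3.141, -0.005, -0.17]
force: [0.2, -0.0, -0.2]
grip_width: 0.0468
grip_force: 0.0
```

```bash
python3 gr.py
python3 - <<'E'
from h import *
np.set_printoptions(precision=3,suppress=True)
b,P,_=cam("top");Z=P[...,2];X,Y=P[...,0],P[...,1];hsv=cv2.cvtColor(b,cv2.COLOR_RGB2HSV)
def r(n,m): print(n,m.sum(),cv2.minAreaRect((P[m][:,:2]*1000).astype(np.float32)) if m.sum()>3 else "")
R=(abs(X-.49)<.17)&(abs(Y-.322)<.14)
r("basket rim",R&(Z>.06)&(Z<.082))
m=R&(hsv[...,0]>10)&(hsv[...,0]<32)&(hsv[...,1]>60)
k,l,st,_=cv2.connectedComponentsWithStats(m.astype(np.uint8))
for i in range(1,k):
    if st[i,4]>2: print("washer",st[i,4],P[l==i].mean(0))
print(monitor.get_obs()["force"],monitor.get_obs()["time_s"])
E
```

```text
-60 [ 13.   4.   5.   5. 114. 114.   5.   5.   4.  nan  13.]
-50 [ 12.  15.   5.   5.   6. 115.   5.   5.   5.  15.  12.]
-40 [ 12.  44.   5.   5.  33. 115.   5.   5.   4.  45.  12.]
-30 [ 12.  50.   5.   5. 114. 115. 114.   5.   5.  49.  13.]
-20 [ 12.  51.  53.  53. 115. 115. 114.  53.  52.  52.  12.]
-10 [ 12.  53.  54.  53.  53. 115.  53.  53.  54.  53.  12.]
0 [ 12.  53.  53.  52.  53. 108.  53.  52.  53.  52.  12.]
10 [12. 46.  6.  5.  5.  5.  5.  5.  5. 41. 12.]
20 [12. 27.  5.  5.  5.  5.  5.  5.  5. 25. 12.]
30 [12.  6.  5.  5.  5.  5.  5.  5.  5.  6. 12.]
40 [12.  3.  3.  3.  3.  3.  3.  3.  3.  3. 12.]
50 [12.  3.  3.  3.  3.  3.  3.  3.  3.  3. 12.]
60 [13. 13. 13. 13. 13. 13. 13. 13. 13. 13. 13.]
70 [-0. -0. -0.  0. -0. -0. -0. -0. -0. -0. -0.]
80 [-0.  0.  0.  0. -0. -0. -0. -0. -0.  0. -0.]
90 [ 0.  0.  0.  0. -0. -0.  0.  0. -0. -0. -0.]
100 [ 0.  0.  0. -0.  0.  0. -0.  0.  0.  0. -0.]
110 [ 0.  0.  0. -0.  0.  0.  0.  0.  0.  0. -0.]
120 [ 0.  0.  0.  0.  0.  0.  0.  0.  0.  0. -0.]
130 [ 0.  0.  0.  0. -0. -0. -0. -0. -0.  0. -0.]
basket rim 452 ((491.711181640625, 322.8480529785156), (268.6976623535156, 203.96035766601562), 6.64379358291626)
washer 7 [0.499 0.361 0.025]
washer 3 [0.469 0.408 0.03 ]
washer 3 [0.472 0.394 0.031]
[ 0.781  0.053 -0.236] 45.6
```

The scoop lies flat in its tray, the basket hasn't moved, and both hinges are in it. I'm handing in.

```bash
python3 -c "
from station import ctrl
print(ctrl.hand_in())"
```

```text
the job is handed in; nothing more can be done
None
```

The job is handed in at about 46 s: both hinges lie in the washing basket and the empty scoop is flat in its drip tray. I viewed 13 pictures, over the limit of 10, and the hand-in gave no verdict.

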